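Pack the bottle clamp and tighten it three clicks

TASK

Stand the two small bottles from the bench upright in the clamp box, in the free space beside the bottle that is already there. Then swing the ratchet lever by its upright knob, clockwise seen from above, exactly three clicks, no more, so that the jaw closes up the row; finish still holding the knob there, without letting go. Leave the other glassware and bottles alone.

Things in the scene. Friction and masses are not known exactly. Their poses are not given: they have to be found in the camera images.
- clamp: Bottle clamp bolted to the bench: aluminium base plate, white open box, at the box's -y end a grey cam box with the ratchet lever (parts there up to 60 mm high beside the knob). Origin on the bench under the middle of the box; z up, the box's long side along y, x away from the robot at yaw 0. Box side walls 6 mm thick, top 52 mm above the bench
- box_in (a point): Middle of the box's inner floor, 12 mm above the bench, axes as clamp. Inside, the box is 58 mm wide (x from -29 to 29 mm) and runs from the jaw's face at y = -72 mm (lever at its start) to the end wall at y = +85 mm. The dark bottle takes the last 52 mm at the +y end; about 105 mm are free for the two small bottles. The jaw, 50 mm high, closes toward +y by 4.2 mm a click
- lever (a joint): Ratchet lever's angle (rad): 0 at the start, grows clockwise seen from above. A click every 0.21: moved slowly, the knob pushes back with 5 to 8 N as the pin climbs a tooth, then (at about 0.12, 0.33, 0.54, 0.75) the load falls below zero for a moment as the pin drops behind it. A spring pushes the lever back, but after each click, let go, it stays at about 0.18, 0.39, 0.60, 0.81
- lever_axis (a point): Point on the lever's vertical axis, 44 mm above the bench, axes as clamp, at its x = 0, y = -148 mm. The arm is 120 mm long from here to the knob; seen in the clamp's frame it points from here along (-cos(0.45 - angle), -sin(0.45 - angle)), so its knob starts at the robot's right and swings to the left, across the side next to the robot
- grip_knob: The upright black knob at the end of the lever: round, 16 mm in diameter, 58 mm high; origin at the centre of its foot, 48 mm above the bench, on top of the lever arm (22 mm wide there); its z points up
- knob_mid (a point): Centre of the upright knob, half-way up, 77 mm above the bench
- bottle_slim: The slimmer of the two loose small bottles, see slim_mid; origin at the centre of its underside
- slim_mid (a point): Centre (half-way up) of the slimmer small bottle: round, 43 mm in diameter, 77 mm high, body up to 58 mm, above it a round screw cap 26 mm in diameter and 18 mm high, on which it can be gripped; 80 g. It stands upright on the bench; z points up its axis
- bottle_stout: The stouter of the two loose small bottles, see stout_mid; origin at the centre of its underside
- stout_mid (a point): Centre (half-way up) of the stouter small bottle: round, 47 mm in diameter, 79 mm high, body and shoulder up to 63 mm, above it a round screw cap 30 mm in diameter and 16 mm high, on which it can be gripped; 90 g. It stands upright on the bench; z points up its axis
- packed_mid (a point): Centre (half-way up) of the dark bottle that already stands in the box at its +y end: 51 mm in diameter, 93 mm high; loose, to stay in the box
- dropper_bottle: Bystander: dropper bottle, 55 mm in diameter, 153 mm high, origin at the centre of its underside
- flask_front: Bystander: conical glass flask, 85 mm in diameter, 144 mm high, origin at the centre of its underside
- wash_bottle: Bystander: wash bottle with a bent spout, 74 mm in diameter, 253 mm high, origin at the centre of its underside
Not all that is in view belongs to the job. What is shaped like the bottle_stout but purple is not meant.

How it is judged:
By the outcome, as a careful person would: the job done as asked, in the order asked, and still so for the second after the job is handed in, while the arm keeps its last pose, push and grip.
It also fails if it takes over 72 s, if anything falls off the work surface, if the arm or the gripper's body presses on something with over 40 N, if the wrist force passes 120 N, or if a joint passes its speed limit or range.

ROBOT

A 7-joint arm with a two-finger parallel gripper is mounted at the origin on a cart in front of the work surface, level with it; the furniture and walls round the work are solid. World frame = base frame: x ahead of the robot, y to its left, z up, the work surface at z = 0. Lengths are in m, angles in rad, forces in N, time in s.
With the tool pointing down it reaches from about 0.4 to 0.85 m from the base axis. Payload 10.4 kg.
Tool frame: the origin (TCP) lies at the very end of the fingers, on their centre line; the grasp point (between the pads) lies r.hold_point_z behind it (r.hold_point_z is the distance from the TCP to the grasp point, in m); z points along the fingers, y is the direction in which the jaws open and shut (so a half turn about z gives the same grasp; the last joint's range is limited). The gripper opens to 87 mm and grips with 3 to 60 N. Pads are 19 mm wide; open, the fingers measure 117 mm over their backs; the gripper's body (75 mm by 190 mm) begins 51 mm behind the grasp point.
Start: joints at [-1.367, 0.332, -0.065, 1.46, 0.022, 1.35, -0.088], TCP at [0.141, 0.609, 0.223] pointing down, gripper open.
Joint ranges: [-2.6, 2.6], [-0.5, 2.12], [-1.47, 1.34], [0.16, 2.42], [-1.27, 4.41], [0.06, 2.06], [-2.6, 2.6]. Speed limits (rad/s): [2.22, 2.22, 2.79, 2.79, 3.14, 3.14, 3.14].

INTERFACE

Orientations are given as a unit quaternion [x, y, z, w].
In Python, from bench import r gives the robot as it stands.
- The arm moves only by the tool send_rows, never from a script. Its argument "commands" is a list of rows, each a list of 7 numbers: the shift along the world's x, y, z normalised to -1 to 1, where 1 is 0.03 m, then the turn, a rotation vector about the world's x, y, z normalised to -1 to 1, where 1 is 5 degrees, then the gripper command: -1 is fully open, 1 is shut, values between are in proportion. In form: [[tx, ty, tz, ax, ay, az, jaw], ...]. A call has 1 to 10 rows; each row shifts and turns the pose as measured when the row begins; what a row does not reach is not made up. A row lasts 1/12 s, in which the tool goes at most 41.7 mm and 7.16 degrees, less where a joint would pass 70% of its speed; a pose out of reach is approached as far as the arm can. A call with a number of a shift or a turn outside -1 to 1 is refused whole. A call with a gripper value outside its range is refused whole. The fingers move at their own pace and stop on an object; "grip_force" is the grip in N (left out, the last holds). Time passes only in rows, so rows that do not move let the fingers close. It gives the time, the measured TCP pose, the force and the opening at its end, in the units of the state.
- r.read_state(): the state, without advancing time (a new reading comes with each control period).
- r.camera(name): name is "scene" or "top" or "wrist"; returns the picture (420x560x3 uint8, blue, green, red); there is no depth.
- r.calibration(name): a dict with "K" (3x3 intrinsics, pixels), "R" (3x3) and "t" (3): a world point X has camera coordinates R X + t; the wrist camera has in their place "mount" (4x4, takes a point from camera to tool coordinates, whose origin is the TCP and whose axes are the flange's). Camera axes: x right, y down, z forward; pixel columns grow to the right and rows downward; lengths in m; the calibration is good to about 2 mm. A picture is of the moment at which its call begins: read the wrist's pose just before it. calibration takes no time and is no camera call.
- r.close_job(): hands the job in, once; it reports no verdict.
The state is a dict: "time": time; "joint_positions": joint angles; "joint_vel": joint speeds; "joint_torque": joint torques, N m; "ee_pos": TCP position; "eef_rot": TCP orientation; "ft_force": force on the tool from outside, world axes, zero at the start; "torque": the same for the moment, N m; "width": finger opening in m.
Only numpy, scipy, OpenCV 4.12 (cv2) and the standard library are available. Lean on these libraries where they do the work, as an engineer would, in place of code of your own. Each camera call takes 0.05 s, during which the arm holds its last target.

## Working session

There is one attempt and no reset: what is moved stays moved. The work goes in short steps, Python scripts to look and compute and a tool call to move; the robot and the scene stay as the last step left them, time stands still between calls to the robot, and variables do not carry over. Pictures are saved under pics/ and viewed, and the job is handed in when it is done.

Besides the shell and the picture viewer there is one more tool, called after "Call:" by a JSON object that holds its "op" and its "data", one argument or row to a line. send_rows: Moves the arm, as the interface text tells. Scaled input: -1 to 1 covers 0.03 m each way for a shift and 5 degrees each way for a turn. Its arguments: {"type":"object","properties":{"commands":{"type":"array"},"grip_force":{"type":"number"}},"required":["commands"]}

```bash
ls; mkdir -p pics; python3 - <<'E'
from bench import r
import cv2
s=r.read_state()
for k in s: print(k,s[k])
print(r.hold_point_z)
for n in ["scene","top","wrist"]:
    cv2.imwrite(f"pics/{n}0.png",r.camera(n)); print(n,r.calibration(n))
E
```

```text
pics
time 0.0
joint_positions [-1.36660653  0.33289196 -0.06469459  1.46093028  0.021572    1.34987014
 -0.0885096 ]
joint_vel [ 0.0020321   0.00026612 -0.00025333  0.00242923 -0.00020178 -0.00103551
 -0.00299317]
joint_torque [-9.77192503e-04 -6.23259473e+01  2.44971999e-02 -3.89894235e+01
 -6.13275287e-02  3.97022814e-02  1.20188211e-04]
ee_pos [0.14044606 0.60863129 0.22174663]
eef_rot [ 1.13152069e-01  9.93577433e-01 -7.00228555e-04 -6.07499003e-05]
ft_force [-0.79589979  0.08215011  0.1616954 ]
torque [ 0.06583022 -0.02470311  0.02930825]
width 0.08721313533181116
0.0187
scene {'K': array([[417.29374936,   0.        , 281.5978419 ],
       [  0.        , 417.29374936, 215.22171354],
       [  0.        ,   0.        ,   1.        ]]), 'R': array([[ 0.48535284, -0.87410902, -0.01913224],
       [-0.55785441, -0.29275328, -0.77659125],
       [ 0.6732244 ,  0.38759377, -0.62971421]]), 't': array([-0.27110496,  0.41898543,  0.55574401])}
top {'K': array([[508.12407022,   0.        , 275.3019008 ],
       [  0.        , 508.12407022, 206.17254949],
       [  0.        ,   0.        ,   1.        ]]), 'R': array([[ 0.01554608, -0.99981978, -0.0108962 ],
       [-0.99191373, -0.01404852, -0.12613402],
       [ 0.12595822,  0.01276898, -0.99195337]]), 't': array([0.01401381, 0.59372353, 1.3565985 ])}
wrist {'K': array([[296.57318016,   0.        , 278.94451159],
       [  0.        , 296.57318016, 210.86307521],
       [  0.        ,   0.        ,   1.        ]]), 'mount': array([[-6.07058237e-04, -9.55567322e-01, -2.94772326e-01,
         8.12687112e-02],
       [ 9.99999802e-01, -6.29636501e-04, -1.83126112e-05,
        -3.59415139e-04],
       [-1.68100483e-04, -2.94772278e-01,  9.55567515e-01,
        -1.61990697e-01],
       [ 0.00000000e+00,  0.00000000e+00,  0.00000000e+00,
         1.00000000e+00]])}
```

View pics/scene0.png

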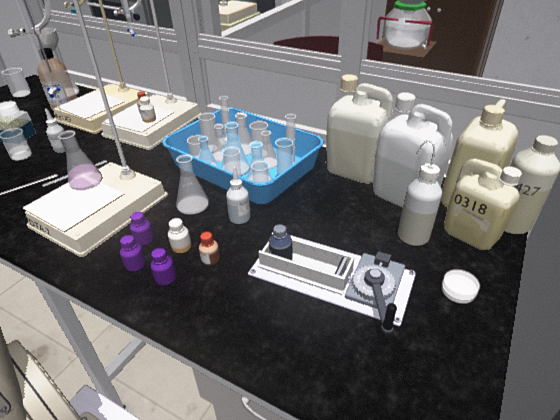

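View pics/top0.png

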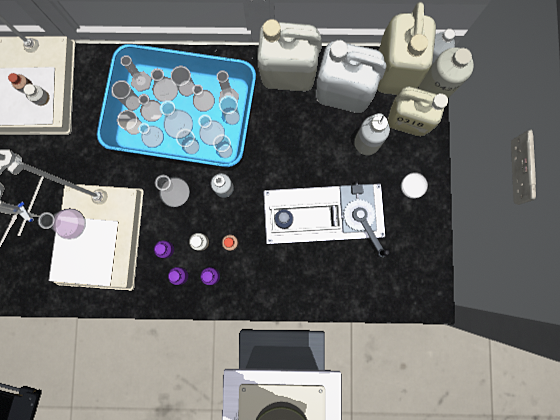

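View pics/wrist0.png

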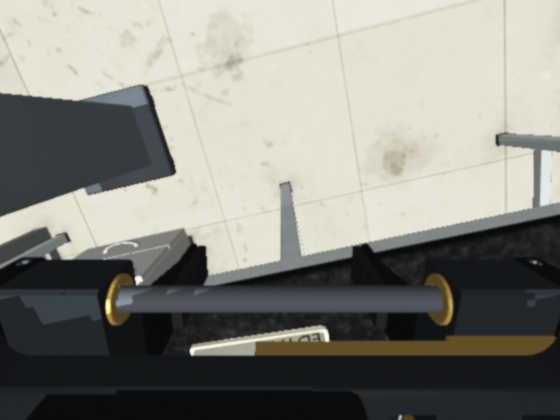

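```bash
python3 - <<'E'
import cv2,numpy as np
a=cv2.imread('pics/scene0.png');b=cv2.imread('pics/top0.png')
c=cv2.resize(a[200:295,110:235],None,fx=3.2,fy=3.2,interpolation=cv2.INTER_CUBIC)
d=cv2.resize(b[220:290,145:250],None,fx=3.6,fy=3.6,interpolation=cv2.INTER_CUBIC)
e=cv2.resize(b[170:270,250:400],None,fx=5,fy=5,interpolation=cv2.INTER_CUBIC)
h=max(c.shape[0],d.shape[0]);f=lambda i:cv2.copyMakeBorder(i,0,h-i.shape[0],0,0,0)
cv2.imwrite('pics/crop1.png',np.hstack([f(c),f(d)]))
cv2.imwrite('pics/crop2.png',e)
E
```

```text
(no output)
```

View pics/crop1.png

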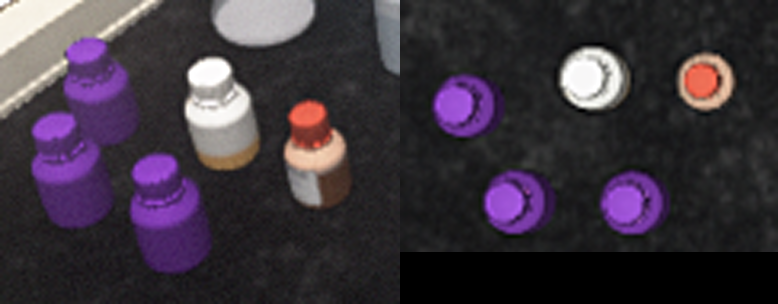

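View pics/crop2.png

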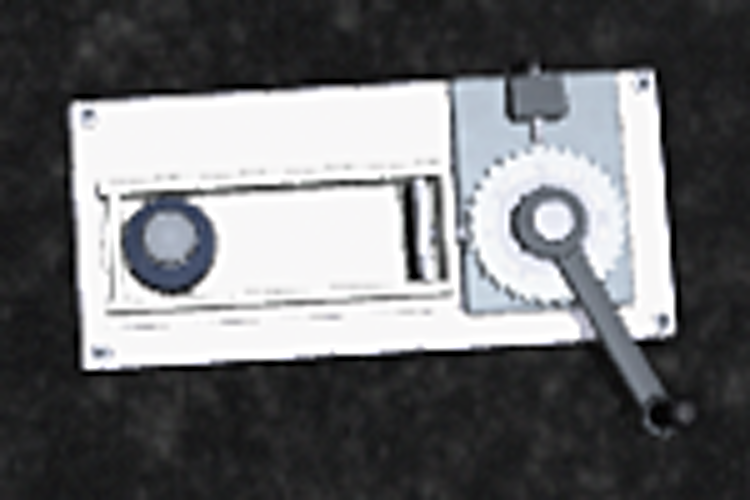

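```bash
cat > h.py <<'E'
import numpy as np,cv2
from scipy.spatial.transform import Rotation as R
def cam(name,state=None):
    from bench import r
    c=r.calibration(name)
    if name!='wrist': return c['K'],c['R'],c['t']
    s=state or r.read_state()
    T=np.eye(4);T[:3,:3]=R.from_quat(s['eef_rot']).as_matrix();T[:3,3]=s['ee_pos']
    I=np.linalg.inv(T@c['mount']); return c['K'],I[:3,:3],I[:3,3]
def plane(c,uv,z):
    K,Rr,t=c; o=-Rr.T@t; d=Rr.T@np.linalg.solve(K,[uv[0],uv[1],1.])
    return o+d*(z-o[2])/d[2]
def proj(c,X):
    K,Rr,t=c;p=K@(Rr@np.asarray(X,float)+t);return p[:2]/p[2]
def tri(c1,u1,c2,u2):
    A=[];b=[]
    for c,u in((c1,u1),(c2,u2)):
        K,Rr,t=c;o=-Rr.T@t;d=Rr.T@np.linalg.solve(K,[u[0],u[1],1.]);d/=np.linalg.norm(d)
        P=np.eye(3)-np.outer(d,d);A.append(P);b.append(P@o)
    return np.linalg.lstsq(np.vstack(A),np.hstack(b),rcond=None)[0]
def pose():
    from bench import r
    s=r.read_state();m=R.from_quat(s['eef_rot']).as_matrix()
    print('t',round(s['time'],2),'p',np.round(s['ee_pos'],4),'y',np.round(m[:,1],3),'z',np.round(m[:,2],3),'F',np.round(s['ft_force'],1),'w',round(s['width'],4),'q',np.round(s['joint_positions'],2))
    return s
E
python3 - <<'E'
from h import *
t=cam('top');s=cam('scene')
b=cv2.imread('pics/top0.png').astype(int);a=cv2.imread('pics/scene0.png').astype(int)
def comps(m,off=(0,0),mn=15):
    n,l,st,ce=cv2.connectedComponentsWithStats(m.astype(np.uint8))
    return [(np.round(ce[i]+off,1),st[i,2:5]) for i in range(1,n) if st[i,4]>=mn]
sub=b[225:290,145:250]
print('redcap',comps((sub[...,2]>200)&(sub[...,1]<120)&(sub[...,0]<100),(145,225)))
print('whitebright',comps((sub.min(2)>240),(145,225)))
print('whiteall',comps((sub.min(2)>120)&(sub.max(2)-sub.min(2)<60),(145,225)))
print('red all',comps((sub[...,2]>140)&(sub[...,0]<sub[...,2]-50),(145,225)))
for n,u,z in [('red',(229,242),.077),('white',(197.3,241.5),.079),('pack',(284,217.6),.093),('pivot',(360.4,214.4),.055),('knobtop',(386.8,252.4),.106),('knobfoot',(382,252.4),.048)]:
    print(n,np.round(plane(t,u,z),4))
f=lambda x,y:(250+x/5,170+y/5)
for n,u,z in [('rimA',f(102,190),.052),('rimB',f(450,160),.052),('rimC',f(450,292),.052),('rimD',f(108,314),.052),('pl1',f(70,102),.006),('pl2',f(655,72),.006),('pl3',f(677,337),.006),('pl4',f(82,372),.006)]:
    print(n,np.round(plane(t,u,z),4))
sub=a[220:290,160:225]
print('scene red',comps((sub[...,2]>150)&(sub[...,1]<100)&(sub[...,0]<90),(160,220)))
print(proj(s,plane(t,(229,242),.077)),proj(s,plane(t,(197.3,241.5),.079)),proj(s,plane(t,(386.8,252.4),.106)),proj(s,plane(t,(284,217.6),.093)))
E
```

```text
redcap [(array([228.1, 242. ]), array([ 9,  9, 62], dtype=int32))]
whitebright [(array([195.6, 241.1]), array([10, 10, 78], dtype=int32))]
whiteall [(array([197.8, 241.3]), array([ 17,  17, 225], dtype=int32))]
red all [(array([229.4, 242.4]), array([ 14,  14, 156], dtype=int32))]
red [0.4912 0.1433 0.077 ]
white [0.4912 0.227  0.079 ]
pack [ 0.5565 -0.0012  0.093 ]
pivot [ 0.5721 -0.2074  0.055 ]
knobtop [ 0.469  -0.2667  0.106 ]
knobfoot [ 0.471  -0.2658  0.048 ]
rimA [0.5864 0.0359 0.052 ]
rimB [ 0.6055 -0.1528  0.052 ]
rimC [ 0.5337 -0.1528  0.052 ]
rimD [0.5191 0.0315 0.052 ]
pl1 [0.6418 0.0558 0.006 ]
pl2 [ 0.6635 -0.2734  0.006 ]
pl3 [ 0.5144 -0.284   0.006 ]
pl4 [0.49   0.0463 0.006 ]
scene red [(array([205.6, 235.5]), array([12,  8, 28], dtype=int32))]
[207.13986252 235.40334408] [176.60589203 222.97542922] [393.23554988 306.33317618] [280.76238217 232.78069984]
```

Candidates. Stout: white cap at top (196,241), scene (178,225); purple look-alikes at top (163,249), (177,276), (209,276) are not meant. Slim: red cap at top (228,242). The crop confirms this: white has the same shape as purple, and red is slimmer. Clamp yaw ≈ +0.07, and the packed bottle agrees with that. Moving over for a wrist look.

Call:
{"op": "send_rows", "data": {
  "commands": [
    [0.5, -1, 0.2, 0, 0, 0, -1],
    [0.6, -1, 0.2, 0, 0, 0, -1],
    [0.6, -1, 0.2, 0, 0, 0, -1],
    [0.6, -1, 0.2, 0, 0, 0, -1],
    [0.6, -1, 0, 0, 0, 0, -1],
    [0.6, -1, 0, 0, 0, 0, -1],
    [0.6, -1, 0, 0, 0, 0, -1],
    [0.6, -1, 0, 0, 0, 0, -1],
    [0.6, -1, 0, 0, 0, 0, -1],
    [0.6, -1, 0, 0, 0, 0, -1]
  ]
}}

```text
time: 0.98
ee_pos: [0.315, 0.2981, 0.2416]
eef_rot: [0.107, 0.994, -0.003, -0.003]
ft_force: [1.8, 0.8, -0.3]
width: 0.0868
```

```bash
python3 - <<'E'
from h import *
pose()
E
```

```text
t 0.98 p [0.315  0.2981 0.2416] y [ 0.212  0.977 -0.006] z [-0.006 -0.005 -1.   ] F [ 1.8  0.8 -0.3] w 0.0868 q [-1.04 -0.11  0.16  1.9   0.02  1.35  0.48]
```

Call:
{"op": "send_rows", "data": {
  "commands": [
    [0.9, -0.7, 0, 0, 0, 0, -1],
    [0.9, -0.7, 0, 0, 0, 0, -1],
    [0.9, -0.7, 0, 0, 0, 0, -1],
    [0.9, -0.7, 0, 0, 0, 0, -1],
    [0.5, -0.4, 0, 0, 0, 0, -1],
    [0, 0, 0, 0, 0, 0, -1]
  ]
}}

```text
time: 1.48
ee_pos: [0.4452, 0.1881, 0.2422]
eef_rot: [0.111, 0.994, -0.002, -0.002]
ft_force: [0.1, -0.1, 0.1]
width: 0.0867
```

```bash
python3 - <<'E'
from h import *
from bench import r
s=pose();cv2.imwrite('pics/w1.png',r.camera('wrist'))
c=cam('wrist',s)
print(proj(c,[.491,.145,.077]),proj(c,[.491,.229,.079]))
np.savez('w1.npz',K=c[0],R=c[1],t=c[2])
E
```

```text
t 1.48 p [0.4452 0.1881 0.2422] y [ 0.221  0.975 -0.005] z [-0.004 -0.004 -1.   ] F [ 0.1 -0.1  0.1] w 0.0867 q [-0.87 -0.    0.38  1.81  0.    1.34  0.85]
[253.12441199 238.98075417] [322.95387497 224.92888516]
```

View pics/w1.png

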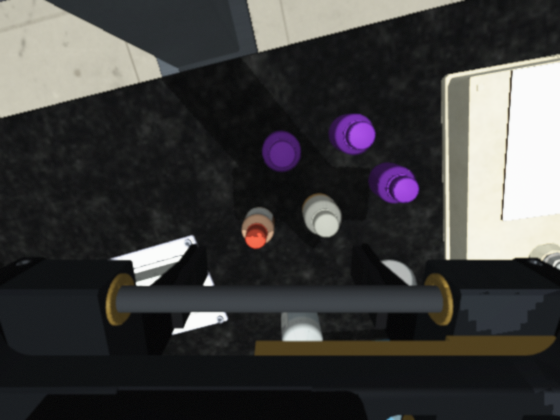

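```bash
python3 - <<'E'
from h import *
d=np.load('w1.npz');c=(d['K'],d['R'],d['t'])
im=cv2.imread('pics/w1.png').astype(int)
def comps(m,off=(0,0),mn=25):
    n,l,st,ce=cv2.connectedComponentsWithStats(m.astype(np.uint8))
    return [(np.round(ce[i]+off,1),st[i]) for i in range(1,n) if st[i,4]>=mn]
s=im[190:260,230:350]
print(comps((s[...,2]>150)&(s[...,1]<100),(230,190)))
print(comps((s.min(2)>190),(230,190)))
print(comps((s.min(2)>120),(230,190)))
cv2.imwrite('pics/w1c.png',cv2.resize(im[190:260,230:350].astype(np.uint8),None,fx=6,fy=6,interpolation=cv2.INTER_CUBIC))
t=cam('top')
for u,v,z in [((256,238),(228.1,242),.077),((326,225),(196.5,241.3),.079)]:
    print(plane(c,u,z),plane(t,v,z),tri(c,u,t,v))
E
```

```text
[(array([255.3, 237.4]), array([ 15,  41,  22,  17, 139], dtype=int32))]
[(array([326. , 224.9]), array([ 86,  26,  21,  19, 314], dtype=int32))]
[(array([322.9, 218. ]), array([ 75,  10,  35,  37, 948], dtype=int32))]
[0.49053323 0.14864347 0.077     ] [0.49117575 0.14568201 0.077     ] [0.49208221 0.14697169 0.07125584]
[0.49186405 0.23243896 0.079     ] [0.49166579 0.2291294  0.079     ] [0.49220341 0.23106812 0.07679993]
```

View pics/w1c.png

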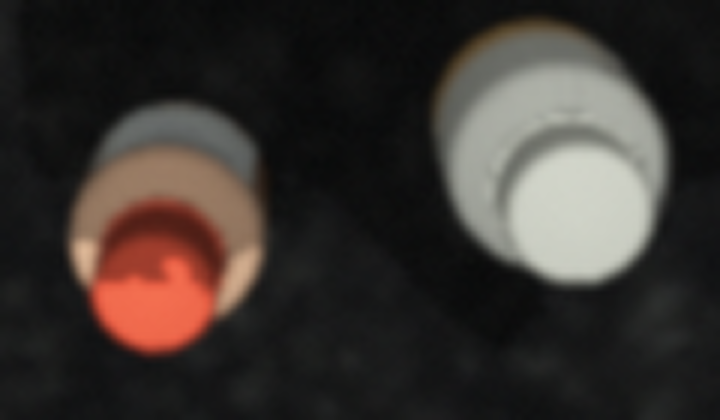

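Call:
{"op": "send_rows", "data": {
  "commands": [
    [0.8, 0.7, 0, 0, 0, 0, -0.5],
    [0.8, 0.7, 0, 0, 0, 0, -0.5],
    [0, 0, -1, 0, 0, 0, -0.5],
    [0, 0, -1, 0, 0, 0, -0.5],
    [0, 0, 0, 0, 0, 0, -0.5]
  ],
  "grip_force": 20
}}

```text
time: 1.95
ee_pos: [0.4908, 0.2378, 0.1813]
eef_rot: [0.109, 0.994, 0.0, -0.002]
ft_force: [-0.9, 0.4, 0.2]
width: 0.0667
```

```bash
python3 - <<'E'
from h import *
from bench import r
s=pose();cv2.imwrite('pics/w2.png',r.camera('wrist'))
c=cam('wrist',s)
print(proj(c,[.492,.231,.079]),proj(c,s['ee_pos']))
np.savez('w2.npz',K=c[0],R=c[1],t=c[2])
E
```

```text
t 1.95 p [0.4908 0.2378 0.1813] y [ 0.216  0.976 -0.   ] z [-0.004  0.001 -1.   ] F [-0.9  0.4  0.2] w 0.0667 q [-0.87  0.19  0.38  1.75 -0.08  1.23  0.88]
[272.51238196 213.7819634 ] [279.5759884  260.48608571]
```

View pics/w2.png

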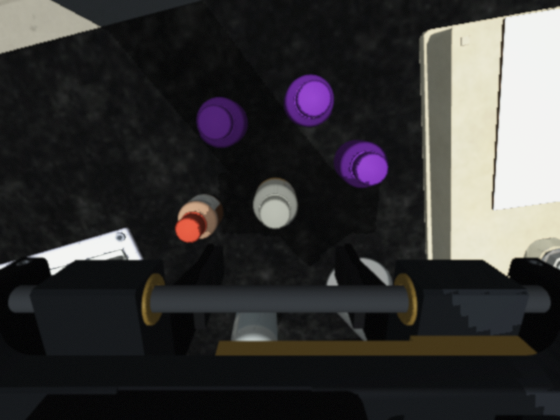

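```bash
python3 - <<'E'
from h import *
d=np.load('w2.npz');c=(d['K'],d['R'],d['t'])
im=cv2.imread('pics/w2.png').astype(int)
n,l,st,ce=cv2.connectedComponentsWithStats((im[190:240,240:310].min(2)>185).astype(np.uint8))
for i in range(1,n):
  if st[i,4]>40: print(ce[i]+[240,190],st[i],plane(c,ce[i]+[240,190],.079))
print(plane(c,(188,229),.077), plane(c,(275,211),.079))
E
```

```text
[0.48995807 0.1484369  0.077     ] [0.48985169 0.23387083 0.079     ]
```

Call:
{"op": "send_rows", "data": {
  "commands": [
    [0, -0.2, -1, 0, 0, 0, -0.5],
    [0, 0, -1, 0, 0, 0, -0.5],
    [0, 0, -0.9, 0, 0, 0, -0.5],
    [0, 0, -0.7, 0, 0, 0, -0.5],
    [0, 0, -0.2, 0, 0, 0, -0.5],
    [0, 0, 0, 0, 0, 0, -0.5]
  ]
}}

```text
time: 2.5
ee_pos: [0.4917, 0.2382, 0.0774]
eef_rot: [0.106, 0.994, 0.006, 0.002]
ft_force: [-0.2, 0.7, 0.0]
width: 0.0651
```

```bash
python3 - <<'E'
from h import *
pose()
E
```

```text
t 2.5 p [0.4917 0.2382 0.0774] y [0.211 0.977 0.012] z [ 0.005  0.012 -1.   ] F [-0.2  0.7  0. ] w 0.0651 q [-0.84  0.29  0.36  1.86 -0.13  1.    0.93]
```

Call:
{"op": "send_rows", "data": {
  "commands": [
    [0, -0.2, -0.4, -0.14, 0.06, 0, -0.5],
    [0, 0, 0, 0, 0, 0, -0.5],
    [0, 0, 0, 0, 0, 0, 1],
    [0, 0, 0, 0, 0, 0, 1],
    [0, 0, 0, 0, 0, 0, 1],
    [0, 0, 0, 0, 0, 0, 1]
  ]
}}

```text
time: 3.0
ee_pos: [0.4947, 0.2345, 0.0718]
eef_rot: [0.106, 0.994, 0.002, 0.003]
ft_force: [-0.5, 0.5, 0.3]
width: 0.046
```

```bash
python3 - <<'E'
from h import *
pose()
E
```

```text
t 3.0 p [0.4947 0.2345 0.0718] y [0.21  0.978 0.005] z [ 0.006  0.004 -1.   ] F [-0.5  0.5  0.3] w 0.046 q [-0.84  0.3   0.37  1.86 -0.13  0.99  0.94]
```

Call:
{"op": "send_rows", "data": {
  "commands": [
    [-0.15, -0.1, -0.35, 0, 0, 0, 0.0],
    [0, 0, 0, 0, 0, 0, 0],
    [0, 0, 0, 0, 0, 0, 0]
  ]
}}

```text
time: 3.25
ee_pos: [0.4902, 0.2315, 0.0612]
eef_rot: [0.106, 0.994, 0.003, 0.003]
ft_force: [-0.8, 0.0, 0.3]
width: 0.0435
```

```bash
python3 - <<'E'
from h import *
pose()
E
```

```text
t 3.25 p [0.4902 0.2315 0.0612] y [0.21  0.978 0.006] z [ 0.007  0.005 -1.   ] F [-0.8  0.   0.3] w 0.0435 q [-0.84  0.31  0.36  1.88 -0.13  0.97  0.94]
```

Call:
{"op": "send_rows", "data": {
  "commands": [
    [0, 0, 0.15, 0, 0, 0, 0.0],
    [0, 0, 0, 0, 0, 0, 0],
    [0, 0, 0, 0, 0, 0, 1],
    [0, 0, 0, 0, 0, 0, 1],
    [0, 0, 0, 0, 0, 0, 1],
    [0, 0, 0, 0, 0, 0, 1],
    [0, 0, 0, 0, 0, 0, 1]
  ]
}}

```text
time: 3.83
ee_pos: [0.49, 0.2314, 0.066]
eef_rot: [0.106, 0.994, 0.003, 0.003]
ft_force: [0.6, -0.5, -0.8]
width: 0.0295
```

```bash
python3 - <<'E'
from h import *
pose()
E
```

```text
t 3.83 p [0.49   0.2314 0.066 ] y [0.21  0.978 0.006] z [ 0.006  0.005 -1.   ] F [ 0.6 -0.5 -0.8] w 0.0295 q [-0.84  0.3   0.36  1.88 -0.13  0.98  0.94]
```

Call:
{"op": "send_rows", "data": {
  "commands": [
    [0, 0, 0.5, 0, 0, 0, 1],
    [0, 0, 1, 0, 0, 0, 1],
    [0, 0, 1, 0, 0, 0, 1],
    [0, 0, 1, 0, 0, 0, 1],
    [0, 0, 1, 0, 0, -0.5, 1],
    [0, -0.5, 0, 0, 0, -1, 1],
    [0, -0.6, 0, 0, 0, -1, 1],
    [0, -0.6, 0, 0, 0, -1, 1],
    [0, -0.6, 0, 0, 0, -1, 1],
    [0, -0.6, 0, 0, 0, -1, 1]
  ]
}}

```text
time: 4.67
ee_pos: [0.4869, 0.1442, 0.2064]
eef_rot: [0.344, 0.939, 0.002, 0.002]
ft_force: [0.5, 0.1, -0.6]
width: 0.0292
```

```bash
python3 - <<'E'
from h import *
pose()
E
```

```text
t 4.67 p [0.4869 0.1442 0.2064] y [0.646 0.763 0.006] z [ 0.005  0.004 -1.   ] F [ 0.5  0.1 -0.6] w 0.0292 q [-0.83  0.07  0.47  1.82 -0.04  1.26  0.53]
```

Call:
{"op": "send_rows", "data": {
  "commands": [
    [0.1, -0.8, 0, 0, 0, -1, 1],
    [0.1, -0.8, 0, 0, 0, -1, 1],
    [0.1, -0.8, 0, 0, 0, -1, 1],
    [0.2, -0.8, 0, 0, 0, -1, 1],
    [0.2, -0.8, 0, 0, 0, -1, 1],
    [0.2, -0.8, 0, 0, 0, -1, 1],
    [0.2, -0.6, 0, 0, 0, -1, 1],
    [0.2, -0.4, 0, 0, 0, -1, 1],
    [0, 0, 0, 0, 0, -0.9, 1],
    [0, 0, 0, 0, 0, 0, 1]
  ]
}}

```text
time: 5.5
ee_pos: [0.525, -0.0439, 0.2067]
eef_rot: [0.692, 0.722, 0.002, 0.003]
ft_force: [-0.4, -0.1, -0.7]
width: 0.0291
```

```bash
python3 - <<'E'
from h import *
from bench import r
s=pose();cv2.imwrite('pics/w3.png',r.camera('wrist'));cv2.imwrite('pics/t3.png',r.camera('top'))
c=cam('wrist',s)
np.savez('w3.npz',K=c[0],R=c[1],t=c[2])
E
```

```text
t 5.5 p [ 0.525  -0.0439  0.2067] y [0.999 0.041 0.007] z [ 0.007 -0.001 -1.   ] F [-0.4 -0.1 -0.7] w 0.0291 q [-0.63  0.12  0.69  1.78 -0.08  1.26  0.12]
```

View pics/w3.png

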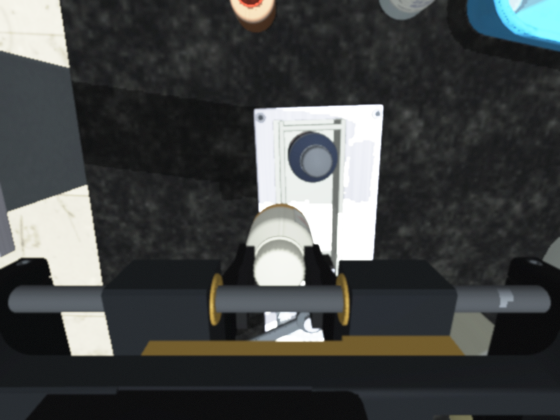

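```bash
python3 - <<'E'
from h import *
im=cv2.imread('pics/w3.png')
cv2.imwrite('pics/w3c.png',cv2.resize(im[95:295,235:395],None,fx=3.7,fy=3,interpolation=cv2.INTER_CUBIC))
t=cv2.imread('pics/t3.png');cv2.imwrite('pics/t3c.png',cv2.resize(t[160:280,220:400],None,fx=4,fy=4,interpolation=cv2.INTER_CUBIC))
E
```

```text
(no output)
```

View pics/w3c.png

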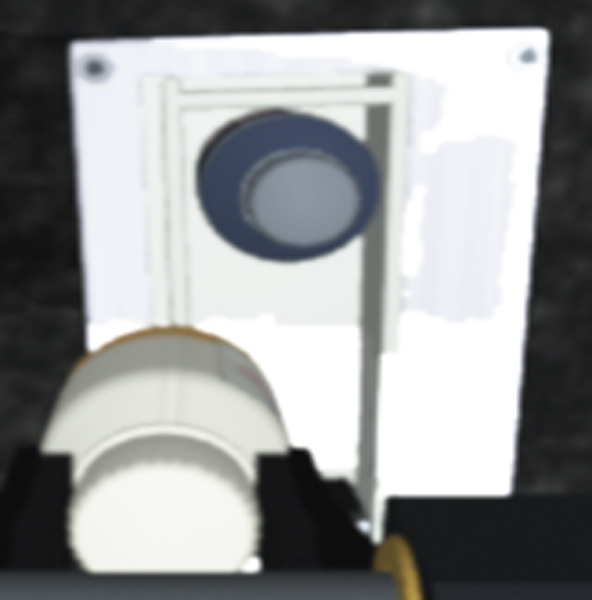

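View pics/t3c.png

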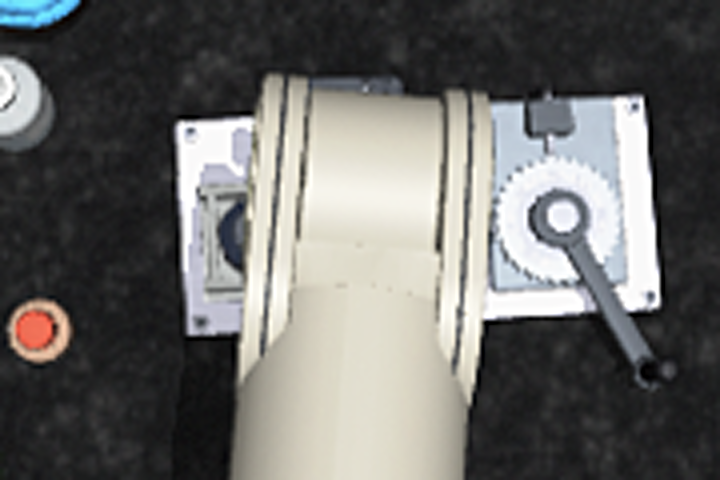

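```bash
python3 - <<'E'
from h import *
d=np.load('w3.npz');c=(d['K'],d['R'],d['t'])
f=lambda x,y:(235+x/3.7,95+y/3)
O=np.array([.5605,-.0585]);th=.072
Rm=np.array([[np.cos(th),-np.sin(th)],[np.sin(th),np.cos(th)]])
print('cam',-c[1].T@c[2])
for n,p,z in [('packcap',(305,198),.105),('packbody?',(288,185),.075),('L1',(145,200),.052),('L2',(163,80),.052),('L2b',(170,310),.052),('L3',(180,110),.052),('L3b',(187,310),.052),('R in top',(390,105),.052),('R in',(383,340),.052),('R floor',(365,300),.012),('L floor',(187,310),.012),('Rout',(406,95),.052),('Rout',(395,340),.052),('endin',(280,103),.052),('endout',(280,88),.052),('endout2',(280,72),.052),('pl',(70,42),.006),('pr',(550,30),.006),('prb',(512,495),.006),('plb',(88,330),.006)]:
    w=plane(c,f(*p),z); print(n,np.round(w,4),np.round(1000*Rm.T@(w[:2]-O),1))
t=cam('top')
g=lambda x,y:(220+x/4,160+y/4)
for n,p,z in [('pivot',(562,214),.055),('p1',(176,122),.006),('p2',(648,95),.006),('p3',(662,310),.006),('p4',(186,336),.006),('redcap',(38,331),.077),('knobtop',(667,372),.106)]:
    w=plane(t,g(*p),z); print(n,np.round(w,4),np.round(1000*Rm.T@(w[:2]-O),1))
E
```

```text
cam [0.52006936 0.03679551 0.36858294]
packcap [0.5577 0.0031 0.105 ] [ 1.7 61.6]
packbody? [0.5572 0.0033 0.075 ] [ 1.1 61.9]
L1 [ 0.5194 -0.0062  0.052 ] [-37.2  55.1]
L2 [0.5229 0.0347 0.052 ] [-30.8  95.6]
L2b [ 0.5283 -0.0462  0.052 ] [-31.2  14.6]
L3 [0.528 0.025 0.052] [-26.4  85.6]
L3b [ 0.5334 -0.046   0.052 ] [-26.2  14.5]
R in top [0.5865 0.029  0.052 ] [32.2 85.4]
R in [ 0.593  -0.0552  0.052 ] [32.6  1. ]
R floor [ 0.5944 -0.0498  0.012 ] [34.5  6.2]
L floor [ 0.535  -0.0564  0.012 ] [-25.3   3.9]
Rout [0.5906 0.0325 0.052 ] [36.6 88.6]
Rout [ 0.5966 -0.0551  0.052 ] [36.3  0.8]
endin [0.5558 0.0284 0.052 ] [ 1.5 87. ]
endout [0.5554 0.0334 0.052 ] [ 1.5 92. ]
endout2 [0.555  0.0386 0.052 ] [ 1.5 97.2]
pl [0.4937 0.0472 0.006 ] [-59.  110.2]
pr [0.6433 0.0577 0.006 ] [ 91. 110.]
prb [ 0.6581 -0.1394  0.006 ] [ 91.5 -87.8]
plb [ 0.5017 -0.0681  0.006 ] [-59.3  -5.3]
pivot [ 0.5746 -0.2077  0.055 ] [   3.3 -149.8]
p1 [0.6415 0.0558 0.006 ] [ 89.1 108.2]
p2 [ 0.6654 -0.2762  0.006 ] [  88.9 -224.7]
p3 [ 0.5141 -0.2843  0.006 ] [ -62.5 -221.9]
p4 [0.4911 0.0461 0.006 ] [-61.7 109.3]
redcap [0.4893 0.1419 0.077 ] [-56.6 205. ]
knobtop [ 0.4674 -0.2666  0.106 ] [-107.8 -200.8]
```

```bash
python3 - <<'E'
from h import *
d=np.load('w3.npz');c=(d['K'],d['R'],d['t'])
p=np.array([.525,-.0439,.2067+.013])
for dy in(-.015,0,.015): print(proj(c,p+[0,dy,0]))
print(proj(c,p+[-.015,0,0]),proj(c,p+[.015,0,0]))
print('cap top edge v',95+430/3,'cols',235+70/3.7,235+262/3.7)
E
```

```text
[278.57122862 293.76187402]
[279.65655136 270.3917972 ]
[280.80112802 245.74581532]
[252.85085978 269.51580441] [306.3659327  271.26464264]
cap top edge v 238.33333333333334 cols 253.9189189189189 305.81081081081084
```

Call:
{"op": "send_rows", "data": {
  "commands": [
    [0.7, -0.2, 0, 0, 0.08, 0, 1],
    [0.6, -0.15, 0, 0, 0, 0, 1],
    [0, 0, -0.5, 0, 0, 0, 1],
    [0, 0, 0, 0, 0, 0, 1],
    [0, 0, 0, 0, 0, 0, 1]
  ]
}}

```text
time: 6.02
ee_pos: [0.565, -0.0497, 0.1915]
eef_rot: [0.682, 0.731, 0.001, -0.001]
ft_force: [0.2, -0.8, -0.7]
width: 0.0299
```

```bash
python3 - <<'E'
from h import *
from bench import r
s=pose();cv2.imwrite('pics/w4.png',r.camera('wrist'))
c=cam('wrist',s)
np.savez('w4.npz',K=c[0],R=c[1],t=c[2])
E
```

```text
t 6.02 p [ 0.565  -0.0497  0.1915] y [ 0.998  0.07  -0.   ] z [-0.     0.003 -1.   ] F [ 0.2 -0.8 -0.7] w 0.0299 q [-0.58  0.26  0.69  1.69 -0.17  1.25  0.22]
```

View pics/w4.png

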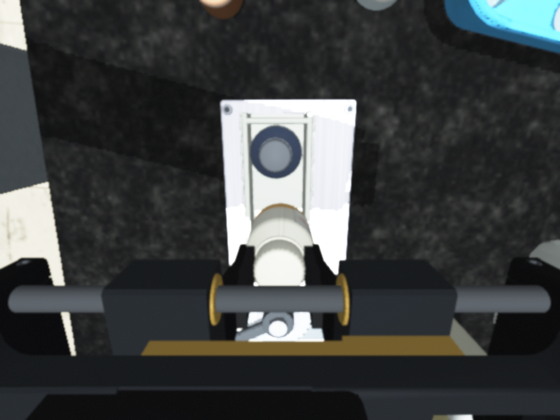

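Call:
{"op": "send_rows", "data": {
  "commands": [
    [-0.05, -0.15, -0.7, 0, 0, 0, 1],
    [0, 0, -0.9, 0, 0, 0, 1],
    [0, 0, -0.7, 0, 0, 0, 1],
    [0, 0, -0.3, 0, 0, 0, 1],
    [0, 0, 0, 0, 0, 0, 1]
  ]
}}

```text
time: 6.48
ee_pos: [0.5634, -0.0512, 0.115]
eef_rot: [0.679, 0.734, 0.004, -0.001]
ft_force: [-0.2, 0.4, -0.3]
width: 0.0295
```

```bash
python3 - <<'E'
from h import *
from bench import r
s=pose();cv2.imwrite('pics/w5.png',r.camera('wrist'))
E
```

```text
t 6.48 p [ 0.5634 -0.0512  0.115 ] y [0.997 0.078 0.005] z [ 0.005  0.006 -1.   ] F [-0.2  0.4 -0.3] w 0.0295 q [-0.54  0.33  0.67  1.79 -0.23  1.1   0.28]
```

View pics/w5.png

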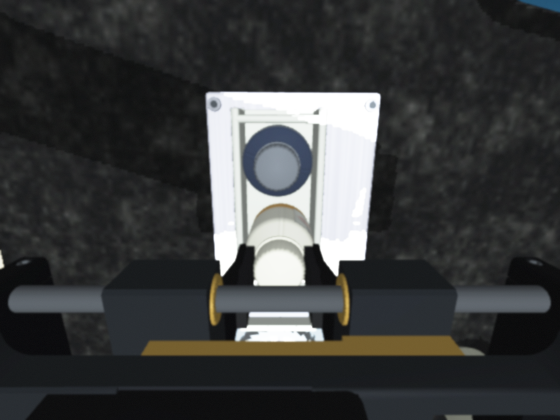

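```bash
python3 - <<'E'
from h import *
c=cam('wrist')
for z in(.07,.08): print('pack near',z,plane(c,(278,196),z))
print('held far bottom',plane(c,(280,203),.049))
E
```

```text
pack near 0.07 [ 0.56093362 -0.02320204  0.07      ]
pack near 0.08 [ 0.56070446 -0.02074257  0.08      ]
held far bottom [ 0.56345602 -0.03399998  0.049     ]
```

Call:
{"op": "send_rows", "data": {
  "commands": [
    [0, 0.15, -0.6, -0.07, 0.06, 0, 1],
    [0, 0, -0.3, 0, 0, 0, 1],
    [0, 0, 0, 0, 0, 0, 1],
    [0, 0, 0, 0, 0, 0, 1]
  ]
}}

```text
time: 6.87
ee_pos: [0.5665, -0.0463, 0.0937]
eef_rot: [0.678, 0.735, 0.003, 0.002]
ft_force: [0.4, -1.0, 0.0]
width: 0.0289
```

```bash
python3 - <<'E'
from h import *
from bench import r
s=pose();im=r.camera('wrist');cv2.imwrite('pics/w6.png',cv2.resize(im[90:290,200:380],None,fx=3.3,fy=3,interpolation=cv2.INTER_CUBIC))
E
```

```text
t 6.87 p [ 0.5665 -0.0463  0.0937] y [0.997 0.08  0.007] z [ 0.007  0.002 -1.   ] F [ 0.4 -1.   0. ] w 0.0289 q [-0.54  0.36  0.66  1.8  -0.25  1.06  0.29]
```

View pics/w6.png

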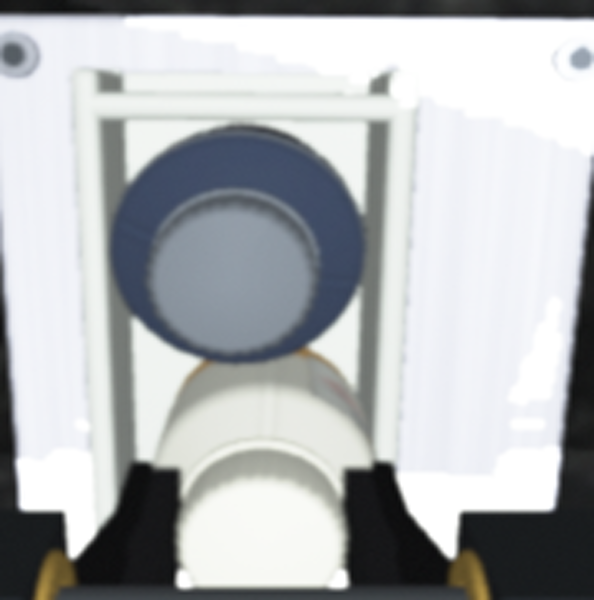

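Call:
{"op": "send_rows", "data": {
  "commands": [
    [-0.2, -0.15, -0.2, 0, 0.08, 0, 1],
    [0, 0, -0.2, 0, 0, 0, 1],
    [0, 0, 0, 0, 0, 0, 1],
    [0, 0, 0, 0, 0, 0, 1]
  ]
}}

```text
time: 7.25
ee_pos: [0.5611, -0.0524, 0.0834]
eef_rot: [0.679, 0.735, 0.002, 0.0]
ft_force: [0.1, -0.5, -0.4]
width: 0.0293
```

```bash
python3 - <<'E'
from h import *
s=pose()
E
```

```text
t 7.25 p [ 0.5611 -0.0524  0.0834] y [0.997 0.079 0.003] z [ 0.003  0.002 -1.   ] F [ 0.1 -0.5 -0.4] w 0.0293 q [-0.53  0.37  0.65  1.82 -0.26  1.04  0.3 ]
```

Call:
{"op": "send_rows", "data": {
  "commands": [
    [0.05, 0.08, -0.1, 0, 0, 0, 1],
    [0, 0, -0.1, 0, 0, 0, 1],
    [0, 0, 0, 0, 0, 0, 1]
  ]
}}

```text
time: 7.5
ee_pos: [0.5638, -0.0498, 0.0779]
eef_rot: [0.679, 0.734, 0.003, 0.001]
ft_force: [-1.1, 0.2, 1.4]
width: 0.0291
```

```bash
python3 - <<'E'
from h import *
s=pose()
E
```

```text
t 7.5 p [ 0.5638 -0.0498  0.0779] y [0.997 0.079 0.005] z [ 0.005  0.003 -1.   ] F [-1.1  0.2  1.4] w 0.0291 q [-0.53  0.38  0.65  1.82 -0.27  1.03  0.3 ]
```

Call:
{"op": "send_rows", "data": {
  "commands": [
    [0, 0, 0, 0, 0, 0, 0],
    [0, 0, 0, 0, 0, 0, -0.2],
    [0, 0, 0, 0, 0, 0, -0.3],
    [0, 0, 0.5, 0, 0, 0, -0.3],
    [0, 0, 1, 0, 0, 0, -0.3],
    [0, 0, 1, 0, 0, 0, -0.3],
    [0, 0, 1, 0, 0, 0, -0.3],
    [0, 0, 1, 0, 0, 0, -0.3],
    [0, 0, 0, 0, 0, 0, -0.3]
  ]
}}

```text
time: 8.25
ee_pos: [0.5607, -0.05, 0.2157]
eef_rot: [0.679, 0.734, -0.0, -0.001]
ft_force: [0.8, -0.3, 0.8]
width: 0.0565
```

```bash
python3 - <<'E'
from h import *
from bench import r
s=pose();im=r.camera('wrist');cv2.imwrite('pics/w7.png',im)
c=cam('wrist',s);np.savez('w7.npz',K=c[0],R=c[1],t=c[2])
E
```

```text
t 8.25 p [ 0.5607 -0.05    0.2157] y [ 0.997  0.078 -0.001] z [-0.001  0.001 -1.   ] F [ 0.8 -0.3  0.8] w 0.0565 q [-0.59  0.23  0.7   1.67 -0.15  1.3   0.22]
```

View pics/w7.png

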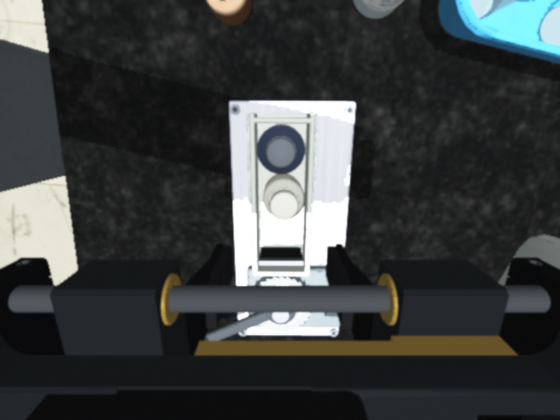

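```bash
python3 - <<'E'
from h import *
im=cv2.imread('pics/w7.png');cv2.imwrite('pics/w7c.png',cv2.resize(im[100:290,225:365],None,fx=4,fy=3.1,interpolation=cv2.INTER_CUBIC))
d=np.load('w7.npz');c=(d['K'],d['R'],d['t'])
O=np.array([.563,-.0583]);th=.072
Rm=np.array([[np.cos(th),-np.sin(th)],[np.sin(th),np.cos(th)]])
for n,u,z in[('cap',(285,203.5),.091),('pack',(280,152),.105),('jawtop',(281,249),.05)]:
    w=plane(c,u,z);print(n,w,1000*Rm.T@(w[:2]-O))
E
```

```text
cap [ 0.56638307 -0.04912063  0.091     ] [4.03464731 8.91221652]
pack [0.55720587 0.00270009 0.105     ] [-1.39090793 61.25886033]
jawtop [ 0.568093   -0.11747422  0.05      ] [  0.82293923 -59.38728427]
```

View pics/w7c.png

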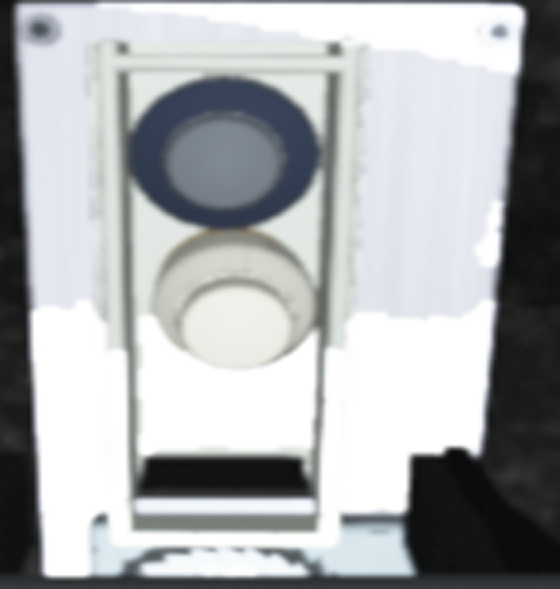

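Call:
{"op": "send_rows", "data": {
  "commands": [
    [-0.2, 0.4, 0, 0, 0, 1, -0.5],
    [-0.2, 0.5, 0, 0, 0, 1, -0.5],
    [-0.2, 0.5, 0, 0, 0, 1, -0.5],
    [-0.2, 0.5, 0, 0, 0, 1, -0.5],
    [-0.2, 0.5, 0, 0, 0, 1, -0.5],
    [-0.2, 0.5, 0, 0, 0, 1, -0.5],
    [-0.2, 0.5, 0, 0, 0, 1, -0.5],
    [-0.2, 0.5, 0, 0, 0, 1, -0.5],
    [-0.2, 0.5, 0, 0, 0, 1, -0.5],
    [-0.2, 0.5, 0, 0, 0, 1, -0.5]
  ]
}}

```text
time: 9.13
ee_pos: [0.4934, 0.0987, 0.2042]
eef_rot: [0.29, 0.957, -0.006, -0.003]
ft_force: [0.2, 0.0, 0.7]
width: 0.065
```

Call:
{"op": "send_rows", "data": {
  "commands": [
    [-0.1, 0.5, 0, 0, 0, 1, -0.5],
    [0, 0.4, -0.5, 0, 0, 1, -0.5],
    [0, 0.3, -0.5, 0, 0, 1, -0.5],
    [0, 0, -0.5, 0, 0, 1, -0.5],
    [0, 0, 0, 0, 0, 0.6, -0.5],
    [0, 0, 0, 0, 0, 0, -0.5]
  ]
}}

```text
time: 9.63
ee_pos: [0.4852, 0.1409, 0.1512]
eef_rot: [0.076, 0.997, -0.007, -0.006]
ft_force: [0.6, 0.3, 0.3]
width: 0.0655
```

```bash
python3 - <<'E'
from h import *
from bench import r
s=pose();im=r.camera('wrist');cv2.imwrite('pics/w8.png',im)
c=cam('wrist',s);np.savez('w8.npz',K=c[0],R=c[1],t=c[2])
m=((im[...,2]>140)&(im[...,1]<100)&(im[...,0]<90))[150:270]
n,l,st,ce=cv2.connectedComponentsWithStats(m.astype(np.uint8))
for i in range(1,n):
  if st[i,4]>40: print(ce[i]+[0,150],st[i],plane(c,ce[i]+[0,150],.077))
E
```

```text
t 9.63 p [0.4852 0.1409 0.1512] y [ 0.152  0.988 -0.015] z [-0.013 -0.013 -1.   ] F [0.6 0.3 0.3] w 0.0655 q [-0.78  0.13  0.44  1.87 -0.05  1.16  1.09]
[287.95876289 212.06185567] [276  58  26  12  97] [0.47804939 0.14812528 0.077     ]
```

View pics/w8.png

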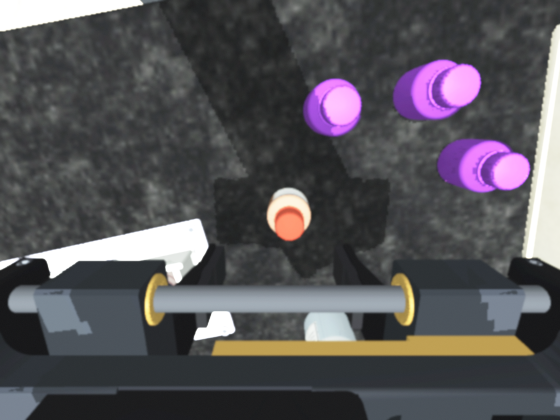

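```bash
python3 - <<'E'
from h import *
d=np.load('w8.npz');c=(d['K'],d['R'],d['t'])
print(plane(c,(289.5,223.5),.077))
E
```

```text
[0.4882219 0.14796   0.077    ]
```

Call:
{"op": "send_rows", "data": {
  "commands": [
    [0.1, 0.2, -0.6, 0.15, -0.15, 0, -0.5],
    [0, 0, -0.8, 0, 0, 0, -0.5],
    [0, 0, -0.7, 0, 0, 0, -0.5],
    [0, 0, -0.4, 0, 0, 0, -0.3],
    [0, 0, 0, 0, 0, 0, -0.3]
  ]
}}

```text
time: 10.1
ee_pos: [0.4886, 0.1461, 0.0736]
eef_rot: [0.085, 0.996, 0.001, 0.001]
ft_force: [-0.6, -0.6, -0.2]
width: 0.0598
```

```bash
python3 - <<'E'
from h import *
s=pose()
E
```

```text
t 10.1 p [0.4886 0.1461 0.0736] y [0.169 0.986 0.002] z [ 0.003  0.002 -1.   ] F [-0.6 -0.6 -0.2] w 0.0598 q [-0.76  0.23  0.43  1.95 -0.11  0.98  1.12]
```

Call:
{"op": "send_rows", "data": {
  "commands": [
    [0.0, 0.0, -0.3, 0, 0, 0, -0.2],
    [0, 0, -0.1, 0, 0, 0, 0],
    [0, 0, 0, 0, 0, 0, 0]
  ]
}}

```text
time: 10.35
ee_pos: [0.4891, 0.1457, 0.0615]
eef_rot: [0.087, 0.996, 0.001, 0.001]
ft_force: [-0.1, -0.4, -0.7]
width: 0.0471
```

```bash
python3 - <<'E'
from h import *
s=pose()
E
```

```text
t 10.35 p [0.4891 0.1457 0.0615] y [0.173 0.985 0.002] z [ 0.003  0.002 -1.   ] F [-0.1 -0.4 -0.7] w 0.0471 q [-0.76  0.25  0.43  1.96 -0.12  0.95  1.12]
```

Call:
{"op": "send_rows", "data": {
  "commands": [
    [0, 0, 0, 0, 0, 0, 1],
    [0, 0, 0, 0, 0, 0, 1],
    [0, 0, 0, 0, 0, 0, 1],
    [0, 0, 0, 0, 0, 0, 1],
    [0, 0, 0, 0, 0, 0, 1],
    [0, 0, 0, 0, 0, 0, 1]
  ]
}}

```text
time: 10.85
ee_pos: [0.4907, 0.1463, 0.0641]
eef_rot: [0.088, 0.996, 0.002, 0.003]
ft_force: [-0.2, 0.3, -0.8]
width: 0.0251
```

```bash
python3 - <<'E'
from h import *
s=pose()
E
```

```text
t 10.85 p [0.4907 0.1463 0.0641] y [0.174 0.985 0.005] z [ 0.007  0.004 -1.   ] F [-0.2  0.3 -0.8] w 0.0251 q [-0.76  0.24  0.43  1.96 -0.12  0.95  1.12]
```

Call:
{"op": "send_rows", "data": {
  "commands": [
    [0, 0, 0.5, 0, 0, 0, 1],
    [0, 0, 1, 0, 0, 0, 1],
    [0, 0, 1, 0, 0, 0, 1],
    [0, 0, 1, 0, 0, 0, 1],
    [0, 0, 1, 0, 0, -0.5, 1],
    [0, -0.4, 0, 0, 0, -1, 1],
    [0, -0.5, 0, 0, 0, -1, 1],
    [0, -0.5, 0, 0, 0, -1, 1],
    [0.1, -0.5, 0, 0, 0, -1, 1],
    [0.1, -0.5, 0, 0, 0, -1, 1]
  ]
}}

```text
time: 11.68
ee_pos: [0.4939, 0.0743, 0.2061]
eef_rot: [0.327, 0.945, 0.003, 0.002]
ft_force: [0.3, 0.4, -0.4]
width: 0.025
```

Call:
{"op": "send_rows", "data": {
  "commands": [
    [0.2, -0.5, 0, 0, 0, -1, 1],
    [0.2, -0.5, 0, 0, 0, -1, 1],
    [0.2, -0.6, 0, 0, 0, -1, 1],
    [0.2, -0.6, 0, 0, 0, -1, 1],
    [0.3, -0.6, 0, 0, 0, -1, 1],
    [0.3, -0.6, 0, 0, 0, -1, 1],
    [0.3, -0.6, 0, 0, 0, -1, 1],
    [0.3, -0.6, 0, 0, 0, -1, 1],
    [0.2, -0.4, 0, 0, 0, -1, 1],
    [0, 0, 0, 0, 0, 0, 1]
  ]
}}

```text
time: 12.52
ee_pos: [0.561, -0.0865, 0.207]
eef_rot: [0.682, 0.732, 0.002, 0.004]
ft_force: [-0.3, -0.5, -1.8]
width: 0.0252
```

```bash
python3 - <<'E'
from h import *
from bench import r
s=pose();im=r.camera('wrist');cv2.imwrite('pics/w9.png',im)
c=cam('wrist',s);np.savez('w9.npz',K=c[0],R=c[1],t=c[2])
E
```

```text
t 12.52 p [ 0.561  -0.0865  0.207 ] y [0.997 0.07  0.009] z [ 0.009 -0.002 -1.   ] F [-0.3 -0.5 -1.8] w 0.0252 q [-0.54  0.24  0.72  1.68 -0.16  1.27  0.28]
```

View pics/w9.png

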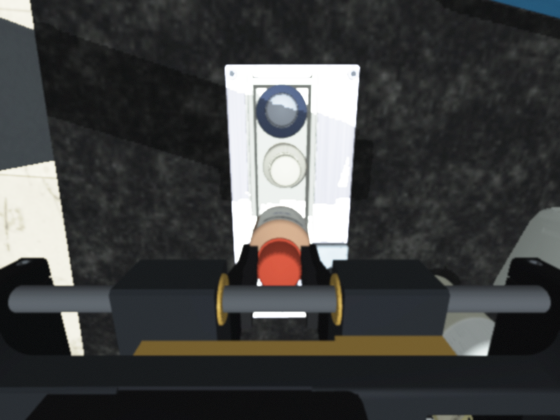

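Call:
{"op": "send_rows", "data": {
  "commands": [
    [0.2, -0.5, 0, 0, 0.1, 0, 1],
    [0, 0, -0.5, 0, 0, 0, 1],
    [0, 0, -0.9, 0, 0, 0, 1],
    [0, 0, -0.9, 0, 0, 0, 1],
    [0, 0, -0.5, 0, 0, 0, 1],
    [0, 0, 0, 0, 0, 0, 1]
  ]
}}

```text
time: 13.07
ee_pos: [0.5662, -0.0943, 0.1207]
eef_rot: [0.671, 0.741, 0.001, -0.0]
ft_force: [-0.5, 0.0, -1.9]
width: 0.0252
```

```bash
python3 - <<'E'
from h import *
from bench import r
s=pose();im=r.camera('wrist');cv2.imwrite('pics/w10.png',im)
c=cam('wrist',s);np.savez('w10.npz',K=c[0],R=c[1],t=c[2])
E
```

```text
t 13.07 p [ 0.5662 -0.0943  0.1207] y [0.995 0.098 0.002] z [ 0.002  0.002 -1.   ] F [-0.5  0.  -1.9] w 0.0252 q [-0.48  0.35  0.69  1.76 -0.25  1.12  0.39]
```

View pics/w10.png

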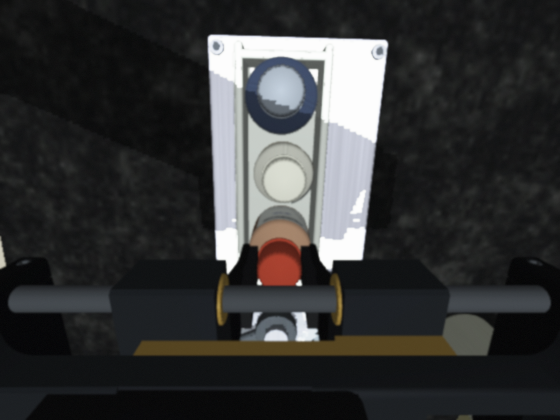

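Call:
{"op": "send_rows", "data": {
  "commands": [
    [0, -0.28, 0, 0, 0, -0.1, 1],
    [0, 0, 0, 0, 0, 0, 1],
    [0, 0, 0, 0, 0, 0, 1]
  ]
}}

```text
time: 13.37
ee_pos: [0.5679, -0.1019, 0.1251]
eef_rot: [0.673, 0.74, 0.003, 0.001]
ft_force: [0.9, 0.3, 0.0]
width: 0.0251
```

```bash
python3 - <<'E'
from h import *
from bench import r
s=pose();im=r.camera('wrist');cv2.imwrite('pics/w11.png',cv2.resize(im[30:350,200:380],None,fx=2.5,fy=1.8,interpolation=cv2.INTER_CUBIC))
c=cam('wrist',s);np.savez('w11.npz',K=c[0],R=c[1],t=c[2])
E
```

```text
t 13.37 p [ 0.5679 -0.1019  0.1251] y [0.996 0.094 0.006] z [ 0.005  0.004 -1.   ] F [0.9 0.3 0. ] w 0.0251 q [-0.47  0.35  0.7   1.75 -0.25  1.13  0.4 ]
```

View pics/w11.png

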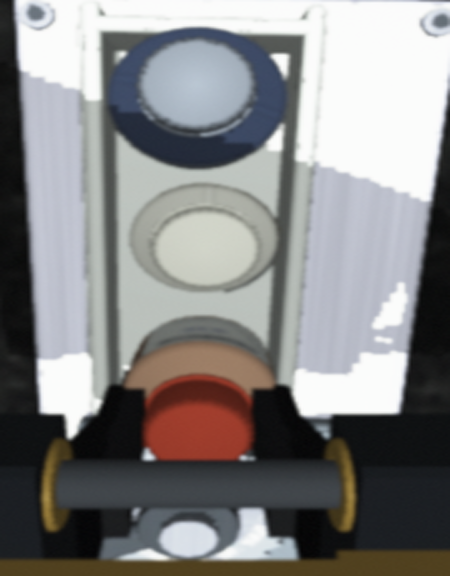

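```bash
python3 - <<'E'
from h import *
d=np.load('w11.npz');c=(d['K'],d['R'],d['t'])
O=np.array([.563,-.0583]);th=.072
Rm=np.array([[np.cos(th),-np.sin(th)],[np.sin(th),np.cos(th)]])
for n,u,z in[('slim far',(280,206),.061),('stout near',(281,191),.06),('cap',(283,167),.091),('pivot',(200+188/2.5,30+540/1.8),.055),('wallL',(200+100/2.5,30+380/1.8),.052),('wallR',(200+295/2.5,30+380/1.8),.052)]:
    w=plane(c,u,z);print(n,w,1000*Rm.T@(w[:2]-O))
E
```

```text
slim far [ 0.56740893 -0.08642398  0.061     ] [  2.3743309  -28.36827944]
stout near [ 0.56707359 -0.07444168  0.06      ] [  2.90184246 -16.39290397]
cap [ 0.56574009 -0.0509784   0.091     ] [3.25969212 7.1055121 ]
pivot [ 0.57450998 -0.20828441  0.055     ] [   0.69060477 -150.42382038]
wallL [ 0.53662559 -0.12318901  0.052     ] [-30.97405444 -62.82357445]
wallR [ 0.60311287 -0.11715653  0.052     ] [ 35.77492814 -61.58966678]
```

Call:
{"op": "send_rows", "data": {
  "commands": [
    [0, 0.16, -0.2, -0.05, 0.06, 0, 1],
    [0, 0, -0.6, 0, 0, 0, 1],
    [0, 0, -0.3, 0, 0, 0, 1],
    [0, 0, 0, 0, 0, 0, 1]
  ]
}}

```text
time: 13.75
ee_pos: [0.5699, -0.0963, 0.0934]
eef_rot: [0.673, 0.74, 0.001, 0.002]
ft_force: [-0.5, 0.3, 0.1]
width: 0.0252
```

```bash
python3 - <<'E'
from h import *
from bench import r
s=pose();im=r.camera('wrist');cv2.imwrite('pics/w12.png',cv2.resize(im[30:350,200:380],None,fx=2.5,fy=1.8,interpolation=cv2.INTER_CUBIC))
E
```

```text
t 13.75 p [ 0.5699 -0.0963  0.0934] y [0.996 0.094 0.005] z [ 0.005 -0.001 -1.   ] F [-0.5  0.3  0.1] w 0.0252 q [-0.47  0.39  0.68  1.78 -0.28  1.07  0.4 ]
```

View pics/w12.png

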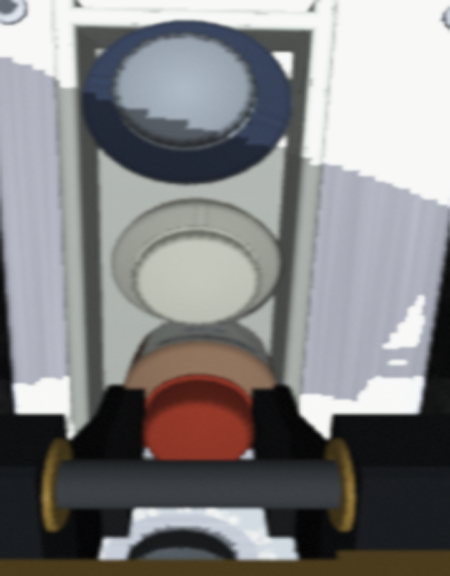

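Call:
{"op": "send_rows", "data": {
  "commands": [
    [-0.1, 0, -0.25, 0, 0.04, 0, 1],
    [0, 0, -0.15, 0, 0, 0, 1],
    [0, 0, 0, 0, 0, 0, 1],
    [0, 0, 0, 0, 0, 0, 1]
  ]
}}

```text
time: 14.13
ee_pos: [0.5674, -0.0963, 0.0821]
eef_rot: [0.673, 0.74, 0.001, 0.001]
ft_force: [-0.4, 0.5, -0.7]
width: 0.0255
```

```bash
python3 - <<'E'
from h import *
s=pose()
E
```

```text
t 14.13 p [ 0.5674 -0.0963  0.0821] y [0.996 0.094 0.003] z [ 0.003 -0.001 -1.   ] F [-0.4  0.5 -0.7] w 0.0255 q [-0.46  0.4   0.68  1.79 -0.28  1.05  0.41]
```

Call:
{"op": "send_rows", "data": {
  "commands": [
    [0, 0, -0.15, 0, 0, 0, 1],
    [0, 0, -0.04, 0, 0, 0, 1],
    [0, 0, 0, 0, 0, 0, 1]
  ]
}}

```text
time: 14.38
ee_pos: [0.5677, -0.0965, 0.0765]
eef_rot: [0.673, 0.74, 0.001, 0.002]
ft_force: [-1.4, 0.1, -1.2]
width: 0.0253
```

```bash
python3 - <<'E'
from h import *
s=pose()
E
```

```text
t 14.38 p [ 0.5677 -0.0965  0.0765] y [0.996 0.094 0.004] z [ 0.004 -0.001 -1.   ] F [-1.4  0.1 -1.2] w 0.0253 q [-0.46  0.41  0.67  1.79 -0.29  1.04  0.41]
```

Call:
{"op": "send_rows", "data": {
  "commands": [
    [0, 0, -0.06, 0, 0, 0, 1],
    [0, 0, 0, 0, 0, 0, 1],
    [0, 0, 0, 0, 0, 0, 1]
  ]
}}

```text
time: 14.63
ee_pos: [0.5689, -0.0965, 0.0757]
eef_rot: [0.673, 0.74, 0.002, 0.002]
ft_force: [-0.7, 0.2, -0.3]
width: 0.0248
```

```bash
python3 - <<'E'
from h import *
s=pose()
E
```

```text
t 14.63 p [ 0.5689 -0.0965  0.0757] y [0.996 0.094 0.006] z [ 0.006 -0.001 -1.   ] F [-0.7  0.2 -0.3] w 0.0248 q [-0.46  0.41  0.67  1.79 -0.29  1.03  0.42]
```

Call:
{"op": "send_rows", "data": {
  "commands": [
    [-0.03, 0, -0.08, 0, 0, 0, 1],
    [0, 0, 0, 0, 0, 0, 1],
    [0, 0, 0, 0, 0, 0, 1]
  ]
}}

```text
time: 14.88
ee_pos: [0.5706, -0.0964, 0.0758]
eef_rot: [0.673, 0.74, 0.004, 0.004]
ft_force: [-0.0, 0.9, -0.3]
width: 0.0253
```

```bash
python3 - <<'E'
from h import *
s=pose()
E
```

```text
t 14.88 p [ 0.5706 -0.0964  0.0758] y [0.995 0.094 0.012] z [ 0.012 -0.    -1.   ] F [-0.   0.9 -0.3] w 0.0253 q [-0.46  0.41  0.67  1.79 -0.29  1.03  0.42]
```

Call:
{"op": "send_rows", "data": {
  "commands": [
    [0, 0, 0, 0, 0, 0, 0.1],
    [0, 0, 0, 0, 0, 0, -0.2],
    [0, 0, 0, 0, 0, 0, -0.3],
    [0, 0, 0, 0, 0, 0, -0.3],
    [0, 0, 0.5, 0, 0, 0, -0.3],
    [0, 0, 1, 0, 0, 0, -0.3],
    [0, 0, 1, 0, 0, 0, -0.3],
    [0, 0, 1, 0, 0, 0, -0.3],
    [0, 0, 1, 0, 0, 0, -0.3],
    [0, 0, 0, 0, 0, 0, -0.3]
  ]
}}

```text
time: 15.72
ee_pos: [0.5662, -0.0969, 0.2128]
eef_rot: [0.673, 0.739, 0.0, 0.002]
ft_force: [0.7, 0.1, 0.5]
width: 0.0563
```

```bash
python3 - <<'E'
from h import *
from bench import r
s=pose();im=r.camera('wrist');cv2.imwrite('pics/w13.png',im)
c=cam('wrist',s);np.savez('w13.npz',K=c[0],R=c[1],t=c[2])
cv2.imwrite('pics/s13.png',r.camera('scene'))
E
```

```text
t 15.72 p [ 0.5662 -0.0969  0.2128] y [0.996 0.093 0.003] z [ 0.003 -0.002 -1.   ] F [0.7 0.1 0.5] w 0.0563 q [-0.52  0.26  0.73  1.65 -0.18  1.3   0.33]
```

View pics/w13.png

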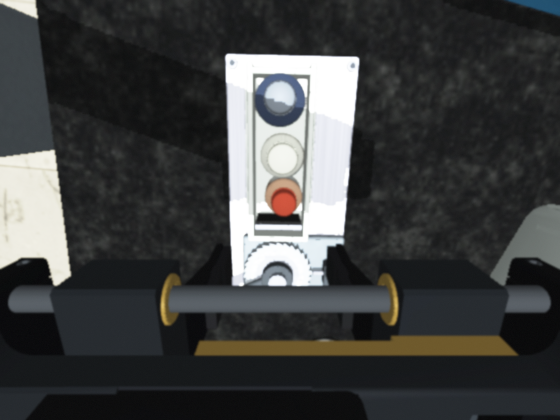

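View pics/s13.png

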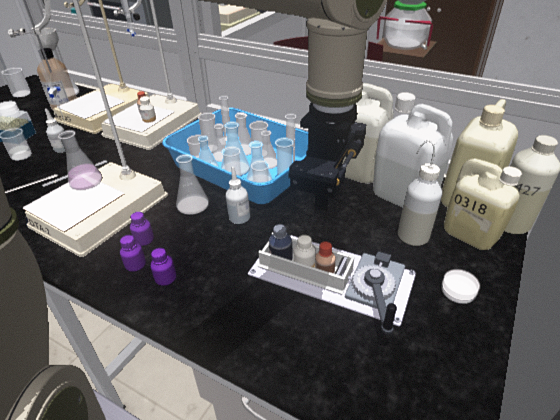

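Call:
{"op": "send_rows", "data": {
  "commands": [
    [-0.2, -0.2, 0, 0, 0, -1, -0.3],
    [-0.2, -0.3, 0, 0, 0, -1, -0.3],
    [-0.2, -0.3, 0, 0, 0, -1, -0.3],
    [-0.2, -0.3, 0, 0, 0, -1, -0.3],
    [-0.2, -0.3, 0, 0, 0, -1, -0.3],
    [-0.2, -0.3, 0, 0, 0, -1, -0.3],
    [-0.2, -0.3, 0, 0, 0, -1, -0.3],
    [-0.2, -0.3, 0, 0, 0, -1, -0.3],
    [-0.2, -0.3, 0, 0, 0, -1, -0.3],
    [-0.2, -0.3, 0, 0, 0, -1, -0.3]
  ]
}}

```text
time: 16.65
ee_pos: [0.4962, -0.1816, 0.1937]
eef_rot: [0.929, 0.371, -0.008, -0.008]
ft_force: [-0.8, 0.1, -0.5]
width: 0.0564
```

Call:
{"op": "send_rows", "data": {
  "commands": [
    [-0.2, -0.3, 0, 0, 0, -1, -0.3],
    [-0.2, -0.3, 0, 0, 0, -1, -0.3],
    [-0.2, -0.3, 0, 0, 0, -1, -0.3],
    [-0.2, -0.3, 0, 0, 0, -1, -0.3],
    [-0.2, -0.3, 0, 0, 0, -1, -0.3],
    [0, 0, 0, 0, 0, -1, -0.3],
    [0, 0, 0, 0, 0, -1, -0.3],
    [0, 0, 0, 0, 0, 0, -0.3]
  ]
}}

```text
time: 17.32
ee_pos: [0.4568, -0.229, 0.1828]
eef_rot: [0.998, 0.054, -0.013, -0.013]
ft_force: [-0.5, -0.2, 0.3]
width: 0.0564
```

```bash
python3 - <<'E'
from h import *
from bench import r
s=pose();im=r.camera('wrist');cv2.imwrite('pics/w14.png',im)
c=cam('wrist',s);np.savez('w14.npz',K=c[0],R=c[1],t=c[2])
print(proj(c,[.469,-.266,.106]),proj(c,[.469,-.266,.048]))
E
```

```text
t 17.32 p [ 0.4568 -0.229   0.1828] y [ 0.107 -0.994 -0.027] z [-0.027  0.024 -0.999] F [-0.5 -0.2  0.3] w 0.0564 q [-0.55  0.2   1.05  1.83 -0.19  1.26 -0.9 ]
[326.75989726 208.36018898] [319.58330065 190.89302641]
```

View pics/w14.png

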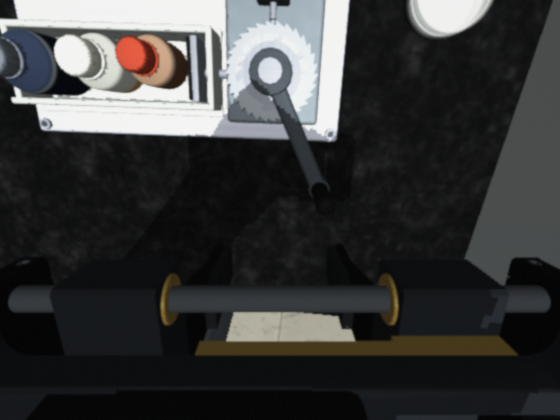

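```bash
python3 - <<'E'
from h import *
im=cv2.imread('pics/w14.png')[170:230,290:360].astype(float)
im=np.clip((im/255)**.5*255*1.2,0,255).astype(np.uint8)
cv2.imwrite('pics/w14c.png',cv2.resize(im,None,fx=8,fy=8,interpolation=cv2.INTER_CUBIC))
E
```

```text
(no output)
```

View pics/w14c.png

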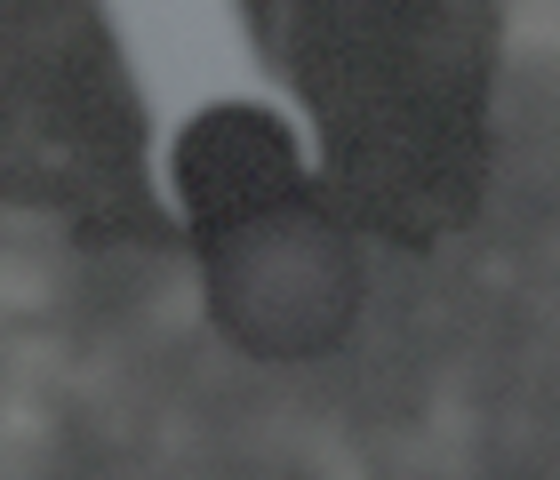

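```bash
python3 - <<'E'
from h import *
d=np.load('w14.npz');c=(d['K'],d['R'],d['t'])
print(plane(c,(325.6,205.2),.106),plane(c,(319.8,190.6),.048))
# pivot hub
print(plane(c,(270,69),.055))
E
```

```text
[ 0.47162242 -0.26461049  0.106     ] [ 0.46933002 -0.26617291  0.048     ]
[ 0.57554213 -0.20506722  0.055     ]
```

Call:
{"op": "send_rows", "data": {
  "commands": [
    [0.25, -0.6, 0, -0.25, -0.3, 0, -0.3],
    [0.2, -0.6, 0, 0, 0, 0, -0.3],
    [0, 0, 0, 0, 0, 0, -0.3],
    [0, 0, 0, 0, 0, 0, -0.3]
  ],
  "grip_force": 30
}}

```text
time: 17.7
ee_pos: [0.4701, -0.2636, 0.1796]
eef_rot: [0.998, 0.065, -0.002, -0.001]
ft_force: [0.2, 0.1, 0.8]
width: 0.0564
```

```bash
python3 - <<'E'
from h import *
from bench import r
s=pose();im=r.camera('wrist')
c=cam('wrist',s);np.savez('w15.npz',K=c[0],R=c[1],t=c[2])
print(proj(c,[.470,-.2657,.106]),proj(c,[.470,-.2657,.048]))
im=im[150:270,220:340].astype(float)
im=np.clip((im/255)**.5*255*1.2,0,255).astype(np.uint8)
cv2.imwrite('pics/w15c.png',cv2.resize(im,None,fx=5,fy=5,interpolation=cv2.INTER_CUBIC))
E
```

```text
t 17.7 p [ 0.4701 -0.2636  0.1796] y [ 0.13  -0.992 -0.003] z [-0.005  0.002 -1.   ] F [0.2 0.1 0.8] w 0.0564 q [-0.46  0.27  1.04  1.79 -0.24  1.23 -0.79]
[281.41257071 220.5113132 ] [281.11139181 201.97418856]
```

View pics/w15c.png

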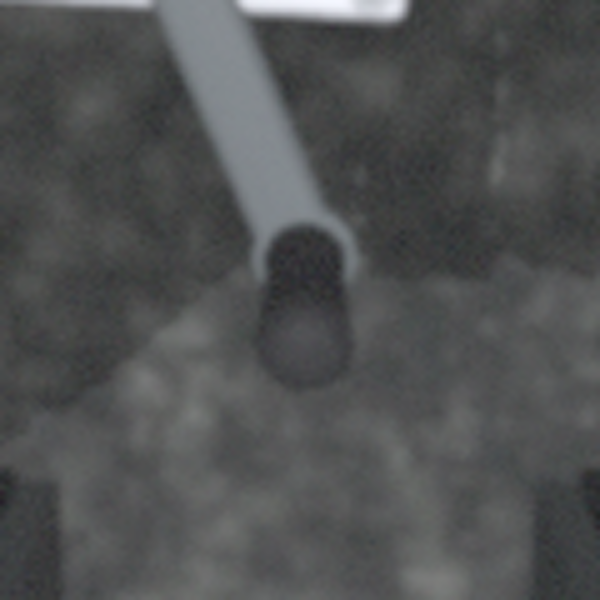

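Call:
{"op": "send_rows", "data": {
  "commands": [
    [0, -0.07, -0.6, 0, -0.06, 0, -0.3],
    [0, 0, -0.9, 0, 0, 0, -0.3],
    [0, 0, -0.9, 0, 0, 0, -0.3],
    [0, 0, -0.7, 0, 0, 0, -0.3],
    [0, 0, -0.3, 0, 0, 0, -0.3],
    [0, 0, 0, 0, 0, 0, -0.3]
  ]
}}

```text
time: 18.25
ee_pos: [0.4705, -0.2611, 0.0736]
eef_rot: [0.997, 0.072, 0.001, -0.002]
ft_force: [0.3, -0.1, -0.6]
width: 0.0563
```

```bash
python3 - <<'E'
from h import *
s=pose()
E
```

```text
t 18.25 p [ 0.4705 -0.2611  0.0736] y [ 0.143 -0.99  -0.004] z [ 0.002  0.005 -1.   ] F [ 0.3 -0.1 -0.6] w 0.0563 q [-0.36  0.41  0.95  1.9  -0.39  1.03 -0.68]
```

Call:
{"op": "send_rows", "data": {
  "commands": [
    [0, -0.14, -0.3, -0.05, 0, 0, -0.3],
    [0, 0, 0, 0, 0, 0, 0],
    [0, 0, 0, 0, 0, 0, 0.3]
  ]
}}

```text
time: 18.5
ee_pos: [0.4715, -0.2651, 0.0656]
eef_rot: [0.997, 0.073, 0.002, 0.0]
ft_force: [0.9, 0.4, -0.1]
width: 0.0496
```

```bash
python3 - <<'E'
from h import *
s=pose()
E
```

```text
t 18.5 p [ 0.4715 -0.2651  0.0656] y [ 0.145 -0.989  0.001] z [ 0.003 -0.    -1.   ] F [ 0.9  0.4 -0.1] w 0.0496 q [-0.35  0.42  0.94  1.9  -0.4   1.02 -0.66]
```

Call:
{"op": "send_rows", "data": {
  "commands": [
    [0, 0, 0, 0, 0, 0, 1],
    [0, 0, 0, 0, 0, 0, 1],
    [0, 0, 0, 0, 0, 0, 1],
    [0, 0, 0, 0, 0, 0, 1],
    [0, 0, 0, 0, 0, 0, 1],
    [0, 0, 0, 0, 0, 0, 1],
    [0, 0, 0, 0, 0, 0, 1],
    [0, 0, 0, 0, 0, 0, 1]
  ]
}}

```text
time: 19.17
ee_pos: [0.4731, -0.2645, 0.0686]
eef_rot: [0.997, 0.073, 0.003, -0.0]
ft_force: [-0.3, -0.2, -0.3]
width: 0.0152
```

```bash
python3 - <<'E'
from h import *
s=pose()
E
```

```text
t 19.17 p [ 0.4731 -0.2645  0.0686] y [ 0.147 -0.989 -0.   ] z [ 0.007  0.001 -1.   ] F [-0.3 -0.2 -0.3] w 0.0152 q [-0.35  0.42  0.94  1.9  -0.4   1.02 -0.66]
```

Call:
{"op": "send_rows", "data": {
  "commands": [
    [-0.1, 0.15, -0.05, 0, 0, 0, 1],
    [-0.1, 0.15, -0.05, 0, 0, 0, 1],
    [-0.1, 0.15, 0, 0, 0, 0, 1]
  ]
}}

```text
time: 19.42
ee_pos: [0.4687, -0.2562, 0.069]
eef_rot: [0.997, 0.072, 0.009, 0.005]
ft_force: [6.4, -1.8, -13.2]
width: 0.0152
```

```bash
cat >> h.py <<'E'
def ang():
    s=pose();p=s['ee_pos'][:2]-np.array([.5745,-.2062])
    print('theta',.522-np.arctan2(-p[1],-p[0]),'r',np.hypot(*p))
    t=np.array([-np.sin(np.arctan2(-p[1],-p[0])),np.cos(np.arctan2(-p[1],-p[0]))])
    print('F along motion',s['ft_force'][:2]@t)
E
python3 -c "from h import *;ang()"
```

```text
t 19.42 p [ 0.4687 -0.2562  0.069 ] y [ 0.144 -0.99   0.011] z [ 0.018 -0.009 -1.   ] F [  6.4  -1.8 -13.2] w 0.0152 q [-0.39  0.39  0.95  1.93 -0.38  0.99 -0.69]
theta 0.08087642464184025 r 0.117053462935278
F along motion -4.324939040314619
```

Call:
{"op": "send_rows", "data": {
  "commands": [
    [-0.1, 0.12, -0.1, 0.08, 0.2, 0, 1],
    [-0.06, 0.12, -0.05, 0, 0, 0, 1]
  ]
}}

```text
time: 19.58
ee_pos: [0.4674, -0.253, 0.0682]
eef_rot: [0.997, 0.072, 0.005, 0.005]
ft_force: [0.8, -11.2, 10.3]
width: 0.0155
```

```bash
python3 -c "from h import *;ang()"
```

```text
t 19.58 p [ 0.4674 -0.253   0.0682] y [ 0.143 -0.99   0.011] z [ 0.011 -0.009 -1.   ] F [  0.8 -11.2  10.3] w 0.0155 q [-0.4   0.39  0.96  1.93 -0.37  1.   -0.7 ]
theta 0.10999705115214814 r 0.11687060920797383
F along motion -10.535933664032212
```

Call:
{"op": "send_rows", "data": {
  "commands": [
    [-0.08, 0.12, 0, 0.06, 0.08, 0, 1],
    [-0.05, 0.12, 0, 0, 0, 0, 1]
  ]
}}

```text
time: 19.75
ee_pos: [0.4651, -0.2478, 0.069]
eef_rot: [0.997, 0.071, 0.004, 0.005]
ft_force: [4.5, -2.5, -11.5]
width: 0.0151
```

```bash
python3 -c "from h import *;ang()"
```

```text
t 19.75 p [ 0.4651 -0.2478  0.069 ] y [ 0.141 -0.99   0.01 ] z [ 0.009 -0.009 -1.   ] F [  4.5  -2.5 -11.5] w 0.0151 q [-0.41  0.38  0.96  1.94 -0.36  1.   -0.72]
theta 0.15896723842727728 r 0.11705994141087958
F along motion -3.9046095584342417
```

Call:
{"op": "send_rows", "data": {
  "commands": [
    [-0.06, 0.14, 0, 0.04, 0.04, 0, 1],
    [-0.05, 0.14, 0, 0, 0, 0, 1],
    [-0.05, 0.14, 0, 0, 0, 0, 1]
  ]
}}

```text
time: 20.0
ee_pos: [0.4616, -0.2374, 0.0688]
eef_rot: [0.998, 0.07, 0.005, 0.006]
ft_force: [5.0, -4.6, -7.1]
width: 0.015
```

```bash
python3 -c "from h import *;ang()"
```

```text
t 20.0 p [ 0.4616 -0.2374  0.0688] y [ 0.14  -0.99   0.013] z [ 0.01  -0.012 -1.   ] F [ 5.  -4.6 -7.1] w 0.015 q [-0.45  0.36  0.97  1.96 -0.35  0.98 -0.75]
theta 0.25253172078724634 r 0.11717743035602754
F along motion -5.77883466523438
```

Call:
{"op": "send_rows", "data": {
  "commands": [
    [-0.05, 0.12, -0.03, 0.08, 0.08, 0, 1],
    [-0.04, 0.12, 0, 0, 0, 0, 1]
  ]
}}

```text
time: 20.17
ee_pos: [0.4602, -0.2324, 0.0688]
eef_rot: [0.998, 0.069, 0.004, 0.005]
ft_force: [3.7, -4.7, -6.7]
width: 0.0154
```

```bash
python3 -c "from h import *;ang()"
```

```text
t 20.17 p [ 0.4602 -0.2324  0.0688] y [ 0.139 -0.99   0.011] z [ 0.008 -0.01  -1.   ] F [ 3.7 -4.7 -6.7] w 0.0154 q [-0.46  0.35  0.98  1.97 -0.34  0.98 -0.76]
theta 0.2963517590256923 r 0.11722623635539003
F along motion -5.424383663976801
```

Call:
{"op": "send_rows", "data": {
  "commands": [
    [-0.03, 0.12, -0.03, 0.06, 0.06, 0, 1]
  ]
}}

```text
time: 20.25
ee_pos: [0.4597, -0.2298, 0.0683]
eef_rot: [0.998, 0.069, 0.002, 0.004]
ft_force: [-1.2, -4.0, 7.5]
width: 0.0148
```

```bash
python3 -c "from h import *;ang()"
```

```text
t 20.25 p [ 0.4597 -0.2298  0.0683] y [ 0.138 -0.99   0.008] z [ 0.005 -0.007 -1.   ] F [-1.2 -4.   7.5] w 0.0148 q [-0.47  0.35  0.98  1.97 -0.34  0.99 -0.76]
theta 0.3192593005521373 r 0.1171758265333945
F along motion -3.631519177201578
```

Call:
{"op": "send_rows", "data": {
  "commands": [
    [-0.03, 0.12, 0, 0, 0, 0, 1]
  ]
}}

```text
time: 20.33
ee_pos: [0.4591, -0.227, 0.0687]
eef_rot: [0.998, 0.069, 0.003, 0.004]
ft_force: [3.4, -3.8, -3.6]
width: 0.0152
```

```bash
python3 -c "from h import *;ang()"
```

```text
t 20.33 p [ 0.4591 -0.227   0.0687] y [ 0.137 -0.991  0.009] z [ 0.006 -0.008 -1.   ] F [ 3.4 -3.8 -3.6] w 0.0152 q [-0.48  0.34  0.98  1.98 -0.34  0.99 -0.77]
theta 0.34326697729431677 r 0.11727159715641845
F along motion -4.306018326790816
```

Call:
{"op": "send_rows", "data": {
  "commands": [
    [-0.03, 0.12, 0, 0, 0, 0, 1]
  ]
}}

```text
time: 20.42
ee_pos: [0.4584, -0.2237, 0.0687]
eef_rot: [0.998, 0.068, 0.003, 0.005]
ft_force: [4.1, -3.4, -5.5]
width: 0.0152
```

```bash
python3 -c "from h import *;ang()"
```

```text
t 20.42 p [ 0.4584 -0.2237  0.0687] y [ 0.136 -0.991  0.01 ] z [ 0.007 -0.009 -1.   ] F [ 4.1 -3.4 -5.5] w 0.0152 q [-0.49  0.34  0.98  1.98 -0.33  0.98 -0.78]
theta 0.37245447381915553 r 0.11736225232522829
F along motion -4.011890315336413
```

Call:
{"op": "send_rows", "data": {
  "commands": [
    [-0.03, 0.14, -0.02, 0.06, 0.06, 0, 1],
    [-0.02, 0.14, 0, 0, 0, 0, 1],
    [-0.02, 0.14, 0, 0, 0, 0, 1]
  ]
}}

```text
time: 20.67
ee_pos: [0.4572, -0.2128, 0.0688]
eef_rot: [0.998, 0.068, 0.002, 0.005]
ft_force: [3.4, -6.2, -6.5]
width: 0.0153
```

```bash
python3 -c "from h import *;ang()"
```

```text
t 20.67 p [ 0.4572 -0.2128  0.0688] y [ 0.135 -0.991  0.009] z [ 0.006 -0.009 -1.   ] F [ 3.4 -6.2 -6.5] w 0.0153 q [-0.52  0.32  0.99  2.   -0.32  0.98 -0.81]
theta 0.4661218411109493 r 0.11752114282648961
F along motion -6.411193307034224
```

Call:
{"op": "send_rows", "data": {
  "commands": [
    [-0.01, 0.12, -0.02, 0.06, 0.06, 0, 1]
  ]
}}

```text
time: 20.75
ee_pos: [0.457, -0.2097, 0.0684]
eef_rot: [0.998, 0.067, 0.001, 0.003]
ft_force: [0.7, -6.6, 4.3]
width: 0.0155
```

```bash
python3 -c "from h import *;ang()"
```

```text
t 20.75 p [ 0.457  -0.2097  0.0684] y [ 0.135 -0.991  0.005] z [ 0.002 -0.005 -1.   ] F [ 0.7 -6.6  4.3] w 0.0155 q [-0.52  0.32  0.99  2.   -0.32  0.98 -0.82]
theta 0.49255070017835123 r 0.11750950681963444
F along motion -6.6326193400348235
```

Call:
{"op": "send_rows", "data": {
  "commands": [
    [-0.01, 0.12, -0.02, 0, 0, 0, 1]
  ]
}}

```text
time: 20.83
ee_pos: [0.457, -0.2069, 0.0683]
eef_rot: [0.998, 0.067, 0.001, 0.003]
ft_force: [0.2, -6.0, 7.7]
width: 0.0153
```

```bash
python3 -c "from h import *;ang()"
```

```text
t 20.83 p [ 0.457  -0.2069  0.0683] y [ 0.134 -0.991  0.007] z [ 0.003 -0.007 -1.   ] F [ 0.2 -6.   7.7] w 0.0153 q [-0.53  0.32  0.99  2.   -0.31  0.98 -0.82]
theta 0.5157626195591721 r 0.11753810215738747
F along motion -6.044253267866369
```

Call:
{"op": "send_rows", "data": {
  "commands": [
    [0, 0.08, 0, 0, 0, 0, 1]
  ]
}}

```text
time: 20.92
ee_pos: [0.457, -0.205, 0.0686]
eef_rot: [0.998, 0.067, 0.001, 0.004]
ft_force: [1.8, -4.8, -1.4]
width: 0.0151
```

```bash
python3 -c "from h import *;ang()"
```

```text
t 20.92 p [ 0.457  -0.205   0.0686] y [ 0.133 -0.991  0.008] z [ 0.003 -0.008 -1.   ] F [ 1.8 -4.8 -1.4] w 0.0151 q [-0.54  0.31  0.99  2.   -0.31  0.98 -0.83]
theta 0.5318182765791009 r 0.1175449021653972
F along motion -4.761021748308115
```

Call:
{"op": "send_rows", "data": {
  "commands": [
    [0, 0.08, 0, 0, 0, 0, 1]
  ]
}}

```text
time: 21.0
ee_pos: [0.4569, -0.203, 0.0687]
eef_rot: [0.998, 0.067, 0.002, 0.005]
ft_force: [3.0, -6.1, -4.1]
width: 0.0151
```

```bash
python3 -c "from h import *;ang()"
```

```text
t 21.0 p [ 0.4569 -0.203   0.0687] y [ 0.133 -0.991  0.009] z [ 0.004 -0.009 -1.   ] F [ 3.  -6.1 -4.1] w 0.0151 q [-0.54  0.31  0.99  2.01 -0.31  0.98 -0.84]
theta 0.5490488853685014 r 0.1176197327902035
F along motion -6.031201800439288
```

Call:
{"op": "send_rows", "data": {
  "commands": [
    [0, 0.08, 0, 0, 0, 0, 1]
  ]
}}

```text
time: 21.08
ee_pos: [0.457, -0.2008, 0.0686]
eef_rot: [0.998, 0.066, 0.002, 0.005]
ft_force: [3.6, -3.8, -2.9]
width: 0.0153
```

```bash
python3 -c "from h import *;ang()"
```

```text
t 21.08 p [ 0.457  -0.2008  0.0686] y [ 0.133 -0.991  0.01 ] z [ 0.004 -0.01  -1.   ] F [ 3.6 -3.8 -2.9] w 0.0153 q [-0.55  0.31  0.99  2.01 -0.3   0.98 -0.85]
theta 0.5676165769415988 r 0.11766295403318526
F along motion -3.6494444861612165
```

Call:
{"op": "send_rows", "data": {
  "commands": [
    [0, 0.08, 0, 0, 0, 0, 1]
  ]
}}

```text
time: 21.17
ee_pos: [0.4571, -0.1984, 0.0686]
eef_rot: [0.998, 0.066, 0.002, 0.005]
ft_force: [2.0, -3.5, -1.3]
width: 0.0152
```

```bash
python3 -c "from h import *;ang()"
```

```text
t 21.17 p [ 0.4571 -0.1984  0.0686] y [ 0.132 -0.991  0.011] z [ 0.005 -0.01  -1.   ] F [ 2.  -3.5 -1.3] w 0.0152 q [-0.56  0.3   0.99  2.01 -0.3   0.97 -0.85]
theta 0.5884241902377078 r 0.11769935806584861
F along motion -3.3291558072091925
```

Call:
{"op": "send_rows", "data": {
  "commands": [
    [0.01, 0.08, 0, 0, 0, 0, 1]
  ]
}}

```text
time: 21.25
ee_pos: [0.4573, -0.1958, 0.0685]
eef_rot: [0.998, 0.066, 0.002, 0.005]
ft_force: [0.7, -4.0, -1.1]
width: 0.0151
```

```bash
python3 -c "
from h import *;ang()
from bench import r
s=r.read_state();c=cam('wrist',s);np.savez('w16.npz',K=c[0],R=c[1],t=c[2]);cv2.imwrite('pics/w16.png',r.camera('wrist'));cv2.imwrite('pics/s16.png',r.camera('scene'))
s=pose()"
```

```text
t 21.25 p [ 0.4573 -0.1958  0.0685] y [ 0.132 -0.991  0.011] z [ 0.005 -0.011 -1.   ] F [ 0.7 -4.  -1.1] w 0.0151 q [-0.57  0.3   1.    2.01 -0.3   0.97 -0.86]
theta 0.6104801966032565 r 0.11770719644200821
F along motion -3.8893285797312727
t 21.35 p [ 0.4573 -0.1951  0.0685] y [ 0.133 -0.991  0.01 ] z [ 0.005 -0.009 -1.   ] F [ 0.8 -0.4  0.5] w 0.0152 q [-0.57  0.3   1.    2.01 -0.3   0.97 -0.86]
```

View pics/w16.png

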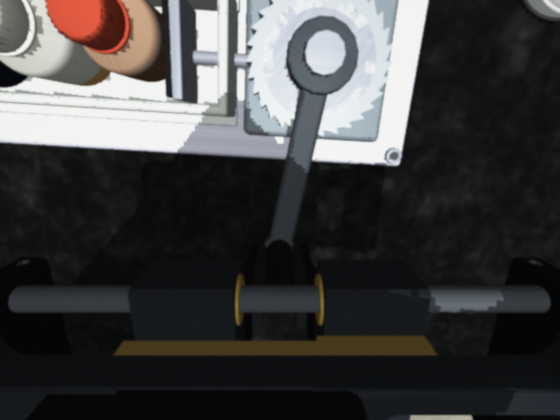

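View pics/s16.png

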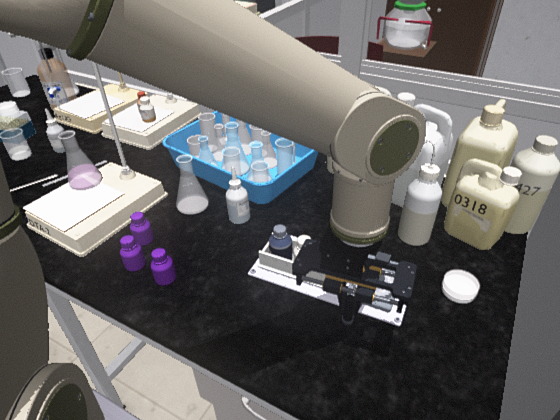

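```bash
python3 - <<'E'
from h import *
im=cv2.imread('pics/w16.png');d=im[0:260,130:410].astype(float)
d=np.clip((d/255)**.6*255,0,255).astype(np.uint8)
cv2.imwrite('pics/w16c.png',cv2.resize(d,None,fx=2.3,fy=2.3,interpolation=cv2.INTER_CUBIC))
g=cv2.cvtColor(im,cv2.COLOR_BGR2GRAY)
for v in (170,185,200,215,230): print(v,[int(x) for x in g[v,265:320:2]])
E
```

```text
170 [12, 12, 12, 12, 14, 14, 14, 14, 16, 25, 41, 47, 52, 52, 52, 52, 51, 51, 51, 53, 74, 73, 37, 15, 14, 16, 17, 23]
185 [12, 11, 10, 12, 12, 13, 11, 17, 35, 45, 50, 52, 52, 52, 51, 51, 50, 51, 50, 44, 31, 20, 19, 16, 15, 13, 14, 13]
200 [13, 12, 13, 13, 13, 14, 27, 41, 46, 51, 50, 51, 50, 51, 51, 50, 50, 46, 33, 17, 14, 15, 13, 14, 14, 16, 19, 20]
215 [13, 12, 9, 10, 18, 36, 45, 50, 50, 50, 50, 50, 50, 50, 49, 47, 36, 16, 12, 14, 12, 12, 12, 12, 11, 15, 22, 20]
230 [10, 10, 12, 31, 43, 48, 50, 49, 50, 49, 49, 49, 48, 48, 40, 24, 15, 15, 12, 14, 17, 18, 16, 15, 14, 15, 16, 13]
```

View pics/w16c.png

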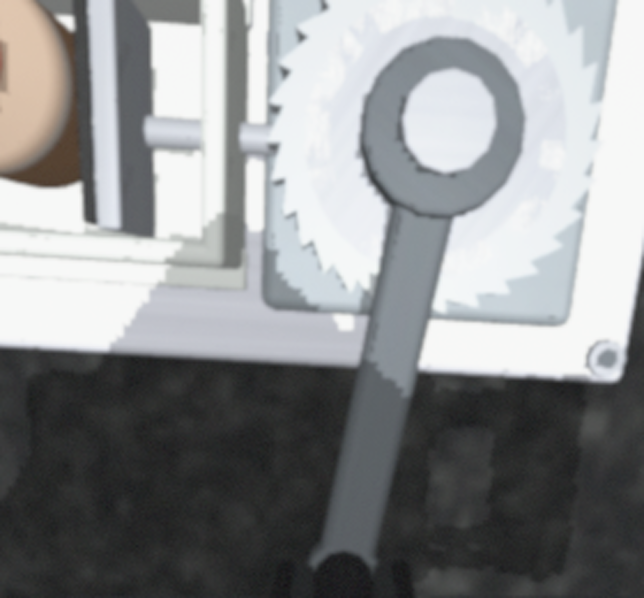

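```bash
python3 - <<'E'
from h import *
d=np.load('w16.npz');c=(d['K'],d['R'],d['t'])
A=plane(c,(292.3,185),.047);B=plane(c,(282.5,230),.047)
v=B-A; print('arm dir a=',np.arctan2(-v[1],-v[0]),'theta~',.522-np.arctan2(-v[1],-v[0]),A,B)
f=lambda x,y:(130+x/2.3,y/2.3)
rim=plane(c,f(452,122),.055)
print('hub',rim,[plane(c,f(450,122),z) for z in(.05,.06)])
w=B-rim;print('from hub',.522-np.arctan2(-w[1],-w[0]))
# plate bottom edge for yaw
p=plane(c,f(0,345),.006);q=plane(c,f(585,380),.006);e=p-q;print('plate yaw',np.arctan2(-e[0],e[1]))
O=np.array([.5635,-.0583]);th=.072
Rm=np.array([[np.cos(th),-np.sin(th)],[np.sin(th),np.cos(th)]])
for n,pt,z in[('jaw face',(85,150),.05),('jaw strip L',(95,150),.05),('jaw strip R',(122,150),.05),('endwall',(205,100),.052),('endwall R',(243,100),.052),('hub',(450,122),.055)]:
    w=plane(c,f(*pt),z);print(n,1000*Rm.T@(w[:2]-O))
d=np.load('w13.npz');c=(d['K'],d['R'],d['t'])
im=cv2.imread('pics/w13.png');cv2.imwrite('pics/w13c.png',cv2.resize(im[170:300,225:365],None,fx=5,fy=4.5,interpolation=cv2.INTER_CUBIC))
E
```

```text
arm dir a= -0.06644152532211539 theta~ 0.5884415253221154 [ 0.49950783 -0.19915355  0.047     ] [ 0.46873433 -0.1971059   0.047     ]
hub [ 0.57450118 -0.20624533  0.055     ] [array([ 0.57552311, -0.20641323,  0.05      ]), array([ 0.57335462, -0.20515494,  0.06      ])]
from hub 0.6081970098032661
plate yaw 0.07140864155846284
jaw face [-10.15418291 -61.58678111]
jaw strip L [-10.00610952 -63.97534609]
jaw strip R [ -9.60608903 -70.42805783]
endwall [  1.95662618 -90.63952822]
endwall R [  2.51074133 -99.48159468]
hub [   0.30083816 -147.88888832]
```

View pics/w13c.png

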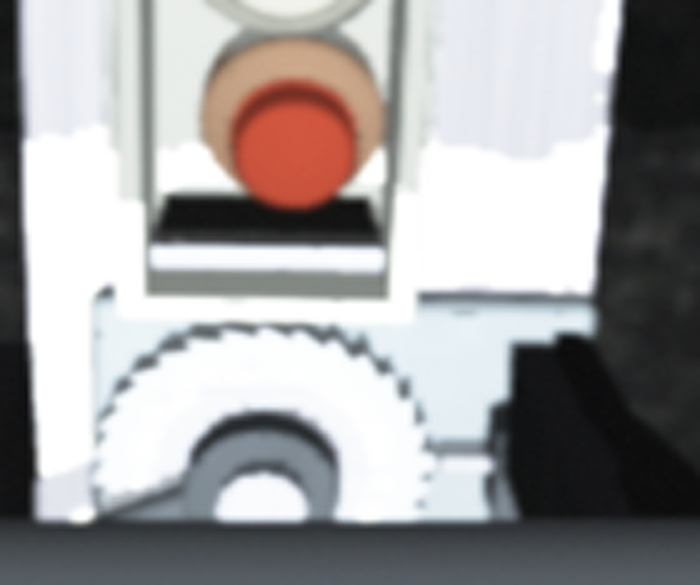

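```bash
python3 - <<'E'
from h import *
d=np.load('w13.npz');c=(d['K'],d['R'],d['t'])
O=np.array([.5635,-.0583]);th=.072
Rm=np.array([[np.cos(th),-np.sin(th)],[np.sin(th),np.cos(th)]])
f=lambda x,y:(225+x/5,170+y/4.5)
for n,y,z in[('jaw face',240,.05),('strip far',244,.05),('strip near',270,.05),('endwall in',298,.052)]:
    w=plane(c,f(268,y),z);print(n,1000*Rm.T@(w[:2]-O))
E
```

```text
jaw face [  0.61503366 -73.37549843]
strip far [  0.63709604 -74.47103528]
strip near [  0.78152021 -81.64260726]
endwall in [  0.91700198 -88.65364463]
```

Call:
{"op": "send_rows", "data": {
  "commands": [
    [0, 0, 0, 0, 0, 0, 1],
    [0, 0, 0, 0, 0, 0, 1]
  ]
}}

```text
time: 21.52
ee_pos: [0.4574, -0.1943, 0.0685]
eef_rot: [0.998, 0.067, 0.002, 0.004]
ft_force: [1.4, -2.6, 1.1]
width: 0.0153
```

```bash
python3 - <<'E'
from h import *
from bench import r
ang(); cv2.imwrite('pics/w17.png',r.camera('wrist')); ang()
E
```

```text
t 21.52 p [ 0.4574 -0.1943  0.0685] y [ 0.134 -0.991  0.009] z [ 0.005 -0.008 -1.   ] F [ 1.4 -2.6  1.1] w 0.0153 q [-0.57  0.3   0.99  2.01 -0.3   0.97 -0.86]
theta 0.6235284950005213 r 0.11772536432966502
F along motion -2.4287546481445044
t 21.57 p [ 0.4574 -0.1944  0.0685] y [ 0.134 -0.991  0.009] z [ 0.004 -0.008 -1.   ] F [ 1.  -1.3  1.7] w 0.0148 q [-0.57  0.3   0.99  2.01 -0.3   0.97 -0.86]
theta 0.6227559791839876 r 0.11774089930801518
F along motion -1.1939812435907688
```

View pics/w17.png

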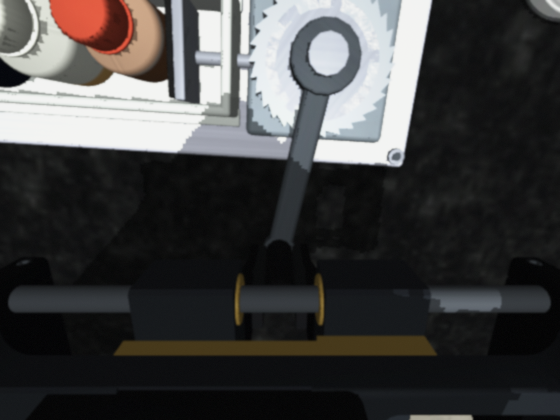

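```bash
python3 -c "
from bench import r
print(r.close_job())"
```

```text
the job is handed in; nothing more can be done
None
```

I stood the stout (white-cap) bottle and then the slim (red-cap) bottle in the clamp box, beside the dark one. I then swung the lever clockwise three clicks and handed the job in at about 21.6 s, still gripping the knob.

- **Bottles:** after the second release, the wrist and scene views showed all three bottles upright in the box. The purple bottles and the other glassware were untouched.
- **Clicks:** the last lever angle was about 0.62 rad from the tool position. The picture just before it gave 0.59 to 0.61. Both lie between the third drop (0.54) and the fourth (0.75).
- **Jaw travel:** measured against the end wall it moved about 13 mm, where three clicks should give 12.6 mm. Read directly, without that reference, it came out at 10.5 to 12 mm, which disagrees slightly but is still nearest to three clicks.
- **Weak point:** the drops below zero load fell between force readings, so I never saw one directly. I saw only partial falls, for example from 6 to 3.6 N near 0.56, so the click count rests on the angle and the jaw travel.
- **End state:** the load on the knob settled to about 1 to 3 N, with the grip closed on it. In the last wrist view the arm hid most of the row, but the slim bottle still looked upright.

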